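# Hook a carton forward on a deep rack

## Task

Take the pull hook from its cradle, hook it over the front lip of the carton on the upper shelf of the wire-topped rack and drag the carton forward until it meets the stop rail at the shelf's front edge; where the rail is set must be felt. Seat the carton squarely on it with a steady pull of about 15 N for a second, never loading it with more than 22 N, touching it with nothing but the hook, with the pot in it kept upright and the other things left alone. Then unhook without pushing the carton back and lay the hook in its cradle again, the way it lay.

Things in the scene. Friction and masses are not known exactly. Their poses are not given: they have to be found in the camera images.
- hook_grip (a point): Centre of the pull hook's wooden handle, a bar 110 mm long (x), 18 wide (y), 22 high (z), rear end cap 20 x 24 mm. x axis: along the tool toward the hook end; z up. The hook lies level and upright in its cradle; 0.22 kg, balanced about 7 mm ahead of this point. A steel shank 8 mm thick runs on along x on the handle's centre line to the hook plate
- hook_tip (a point): Lower end of the hook plate's rear (pulling) face, mid-width: 187 mm ahead of and 32 mm below hook_grip, same axes. The flat plate, 26 mm wide (y) and 6 mm thick (x = 187 to 193 mm from hook_grip), hangs from the shank's end
- cradle_rest (a point): Where hook_grip belongs when the hook lies in its cradle, 66 mm above the table; x axis toward the hook's end, z up. The fixed cradle is a dark wood board 130 x 70 x 10 mm with two forks 12 mm thick, 40 mm ahead of and behind this point; notches 25 mm wide, flared above, their floor 55 mm and fork tops 81 mm above the table. Between the forks the handle's sides are free for the fingers
- carton: Open cardboard carton 130 mm deep (x), 150 wide (y), 60 high, walls and floor 5 mm; origin at the centre of its underside, x toward its back, z up. It stands loose and somewhat askew on the rack's upper shelf. With the pot 0.4 to 0.65 kg, about 1 to 4 N to drag. Some 35 mm are free between its front wall and the pot
- carton_lip (a point): Middle of the top edge of the carton's front wall (the wall is 5 mm thick, this point is half-way through it); axes as the carton's
- rack: Fixed two-tier rack; origin on the table under the middle of its front edge; x into the rack (the carton is pulled along -x), z up. Upper shelf: a board 215 mm deep, 262 wide, top 100 mm above the table; over it, from x = 29 mm back, a roof of steel wires, underside 248 mm above the table, on posts at y = +-127 mm
- stop_rail: Stop rail along the front edge of the upper shelf: an aluminium bar 18 mm high, 8 mm thick, z = 128 to 146 mm, screwed tight in slotted end brackets; origin and axes as the rack's. Where it sits in its slots differs and is not measured: its rear face, on which the carton comes to bear, is somewhere at x = 5 to 15 mm, so feel for it. The home carton has carton_lip 2.5 mm behind that face
- small_pot: Clay pot 75 mm across, 70 mm high, 0.2 kg, standing loose in the rear of the carton; origin at the centre of its underside, z up
- spool_a: White ribbon spool 100 mm across, 50 mm high, on the table under the rack's upper shelf (bystander)
- spool_b: Blue ribbon spool 75 x 61 mm, 34 mm high, on the table under the rack's upper shelf (bystander)
- secateurs: Secateurs, 179 mm long, lying on the table right of the cradle (bystander)
- spool_c: Red ribbon spool 85 mm across, 22 mm high, on the table between the rack and the hook (bystander)
There are look-alikes about, which are no part of the job. Leave any turquoise look-alike of the small_pot alone.

How it is judged:
By the outcome, as a careful person would: the job done as asked, in the order asked, and still so for the second after the job is handed in, with the robot touching nothing.
It also fails if it takes over 72 s, if anything falls off the work surface, if the arm or the gripper's body presses on something with over 40 N, if the wrist force passes 120 N, or if a joint passes its speed limit or range.

## Robot

A 6-joint arm with a two-finger parallel gripper is mounted at the origin on a cart in front of the work surface, level with it; the furniture and walls round the work are solid. World frame = base frame: x ahead of the robot, y to its left, z up, the work surface at z = 0. Lengths are in m, angles in rad, forces in N, time in s.
With the tool pointing down it reaches from about 0.375 to 0.9 m from the base axis. Payload 3.1 kg.
Tool frame: the origin (TCP) lies at the centre of the arm's flange, where the gripper is bolted on; the fingertips stand tip_reach ahead of it and the grasp point (between the pads) lies 164 mm ahead of it (tip_reach is the distance from the TCP to the fingertips, in m); z points along the fingers, y is the direction in which the jaws open and shut (so a half turn about z gives the same grasp; the last joint's range is limited). The gripper opens to 87 mm and grips with 3 to 60 N. Pads are 19 mm wide; open, the fingers measure 117 mm over their backs; the gripper's body (75 mm by 190 mm) begins 51 mm behind the grasp point.
Start: joints at [-1.468, 0.527, 1.433, -0, 1.181, -0.178], TCP at [0.173, -0.6, 0.405] pointing down, gripper open.
Joint ranges: [-3.08, 3.08], [-0.75, 2.2], [0.22, 2.44], [-1.43, 4.57], [0, 2.65], [-2.85, 2.85]. Speed limits (rad/s): [2.79, 2.79, 3.14, 3.14, 3.14, 3.14].

## Interface

Orientations are given as a unit quaternion [x, y, z, w].
In Python, from rig import get_obs, camera, hand_in, tip_reach gives the robot as it stands. The module is installed in compiled form; this text tells all that it offers.
- The arm moves only by the tool servo_tool, never from a script. Its argument "steps" is one flat list of numbers, 5 for each row, row after row: the finger opening in m, from 0 to 0.087, then the shift along the tool's x, y, z in m, then the turn about the tool's z in rad. A call has 1 to 12 rows; each row is the pose to reach, as a shift and turn from the pose commanded when the call began, along the tool's axes at that moment; what a row does not reach only later rows make up. A row lasts 1/8 s, in which the tool goes at most 62.5 mm and 10.7 degrees, less where a joint would pass 70% of its speed; a pose out of reach is approached as far as the arm can. A call with a gripper value outside its range is refused whole. The fingers move at their own pace and stop on an object; "force" is the grip in N (left out, the last holds). Time passes only in rows, so rows that repeat a pose let the fingers close. It gives the time, the measured TCP pose, the force and the opening at its end, in the units of the state.
- get_obs(): the state, without advancing time (a new reading comes with each control period).
- camera(name): name is "side" or "top" or "wrist"; returns a dict with "pixels" (480x640x3 uint8, blue, green, red), "vertical_fov" (degrees; the focal length in pixels is half the picture's height over the tangent of half this angle, whatever the lens; pixels are square), "cx", "cy" (the principal point, pixels), "D" ([k1, k2, p1, p2, k3] as OpenCV has them; the pictures are not rectified), "T" (4x4, takes a point from camera to world coordinates). Camera axes: x right, y up, looking along -z (the intrinsics and any distortion apply to the point x, -y, -z); pixel columns grow to the right and rows downward; lengths in m; the calibration is good to about 2 mm. A picture is of the moment at which its call begins. There is no depth.
- hand_in(): hands the job in, once; it reports no verdict.
The state is a dict: "time": time; "q": joint angles; "joint_velocities": joint speeds; "joint_torque": joint torques, N m; "position": TCP position; "tool_rot": TCP orientation; "ft_force": force on the tool from outside, world axes, zero at the start; "moment": the same for the moment, N m; "grip_width": finger opening in m.
Only numpy, scipy, OpenCV 4.12 (cv2) and the standard library are available. Lean on these libraries where they do the work, as an engineer would, in place of code of your own. Each camera call takes 0.05 s, during which the arm holds its last target.

## Working session

There is one attempt and no reset: what is moved stays moved. The work goes in short steps, Python scripts to look and compute and a tool call to move; the robot and the scene stay as the last step left them, time stands still between calls to the robot, and variables do not carry over. Pictures are saved under pics/ and viewed, and the job is handed in when it is done.

Besides the shell and the picture viewer there is one more tool, called after "Emit:" as name(argument=value, ...) on one line, values as JSON. servo_tool: Moves the arm, as the interface text tells. Its arguments: {"type":"object","properties":{"steps":{"type":"array"},"force":{"type":"number"}},"required":["steps"]}

```bash
mkdir -p pics; python3 - <<'E'
from rig import *
import cv2, json
print(tip_reach); o=get_obs()
for k,v in o.items(): print(k,v)
for n in ["side","top","wrist"]:
    c=camera(n); cv2.imwrite(f"pics/{n}0.png",c["pixels"])
    print(n,c["vertical_fov"],c["cx"],c["cy"],c["D"],c["T"])
E
```

```text
0.1822
time 0.0
q [-1.46847092e+00  5.28467913e-01  1.43393809e+00  4.36831670e-05
  1.18137357e+00 -1.78523158e-01]
joint_velocities [-2.87297050e-04 -7.60895598e-06  1.80067515e-04 -5.17911580e-04
  1.05058873e-03 -3.88178131e-04]
joint_torque [-1.75875586e-03 -4.40047324e+01 -1.76593423e+01  6.29970711e-02
  5.84542227e-02 -1.75996338e-04]
position [ 0.17321446 -0.60014967  0.40375874]
tool_rot [ 9.90157273e-01  1.39954917e-01  6.18319491e-05 -1.09189453e-03]
ft_force [0.60030984 0.68280311 0.53722076]
moment [-0.03043812 -0.0192806   0.02088571]
grip_width 0.08677946186359843
side 57.519646283882935 324.6798394187975 234.90612565294057 [-0.02461067  0.          0.          0.          0.        ] [[ 0.96099203  0.11334942 -0.25228205  0.39558769]
 [-0.27653679  0.37841485 -0.88336267 -0.84565668]
 [-0.00466137  0.91866975  0.39499893  0.499634  ]
 [ 0.          0.          0.          1.        ]]
top 51.53839186991864 321.1708359592761 239.58050395320393 [0.00909456 0.         0.         0.         0.        ] [[-0.01033228  0.98624935 -0.16494082  0.43545458]
 [-0.99979334 -0.00730118  0.01897264 -0.02062283]
 [ 0.01750749  0.16510276  0.98612097  1.26363091]
 [ 0.          0.          0.          1.        ]]
wrist 65.89893163098617 317.76990090725116 238.41200866600406 [-0.06246072  0.          0.          0.          0.        ] [[ 0.27603825  0.91544451  0.29285532  0.25510477]
 [-0.96114516  0.26344871  0.0824303  -0.57800057]
 [-0.00169199 -0.30423039  0.95259698  0.38246445]
 [ 0.          0.          0.          1.        ]]
```

View pics/side0.png

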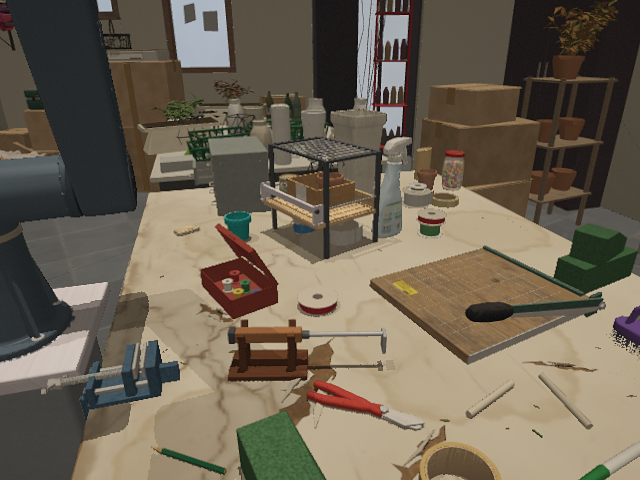

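View pics/top0.png

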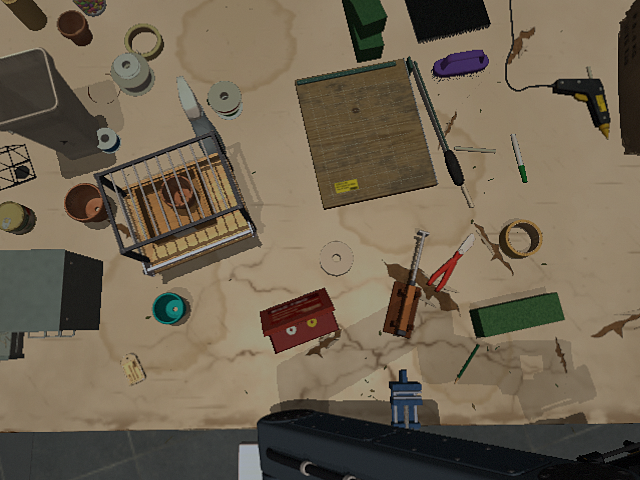

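View pics/wrist0.png

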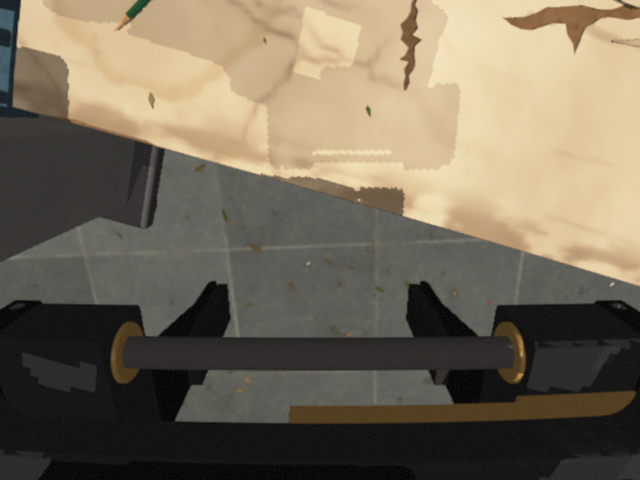

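```bash
cat > h.py <<'E'
import cv2, numpy as np, pickle
from rig import *
def K(c):
    f=240/np.tan(np.radians(c["vertical_fov"])/2)
    return np.array([[f,0,c["cx"]],[0,f,c["cy"]],[0,0,1.]])
def snap(n,name):
    c=camera(n); cv2.imwrite(f"pics/{name}.png",c["pixels"]); pickle.dump(c,open(f"pics/{name}.pkl","wb")); return c
def load(name): return pickle.load(open(f"pics/{name}.pkl","rb"))
def ray(c,uv):
    p=cv2.undistortPoints(np.array([[uv]],float),K(c),np.array(c["D"])).ravel()
    T=np.array(c["T"]); d=T[:3,:3]@np.array([p[0],-p[1],-1.]); return T[:3,3],d
def atz(c,uv,z):
    o,d=ray(c,uv); return o+d*(z-o[2])/d[2]
def proj(c,P):
    T=np.array(c["T"]); P=np.atleast_2d(P); q=(P-T[:3,3])@T[:3,:3]; q=q*[1,-1,-1]
    return cv2.projectPoints(q,np.zeros(3),np.zeros(3),K(c),np.array(c["D"]))[0].reshape(-1,2)
def tri(obs):
    A=np.zeros((3,3));b=np.zeros(3)
    for c,uv in obs:
        o,d=ray(c,uv); d=d/np.linalg.norm(d); M=np.eye(3)-np.outer(d,d); A+=M;b+=M@o
    P=np.linalg.solve(A,b); return P,[np.round(proj(c,P)[0]-uv,1) for c,uv in obs]
def crop(name,x0,y0,w,h,s,out,grid=10):
    im=cv2.imread(f"pics/{name}.png")[y0:y0+h,x0:x0+w]
    im=cv2.resize(im,None,fx=s,fy=s,interpolation=cv2.INTER_CUBIC)
    for u in range(-(-x0//grid)*grid,x0+w,grid):
        cv2.putText(im,str(u),(int((u-x0)*s),8),0,.3,(0,255,255),1); cv2.line(im,(int((u-x0)*s),10),(int((u-x0)*s),16),(0,255,255),1)
    for v in range(-(-y0//grid)*grid,y0+h,grid):
        cv2.putText(im,str(v),(0,int((v-y0)*s)+3),0,.3,(0,255,255),1); cv2.line(im,(20,int((v-y0)*s)),(26,int((v-y0)*s)),(0,255,255),1)
    cv2.imwrite(f"pics/{out}.png",im)
E
python3 - <<'E'
from h import *
snap("top","t1"); snap("side","s1")
crop("t1",370,220,115,130,5,"t1c",10)
crop("t1",90,130,190,150,4,"t1r",10)
crop("s1",220,310,180,75,4,"s1c",10)
crop("s1",250,130,150,130,5,"s1r",10)
E
```

```text
(no output)
```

View pics/t1c.png

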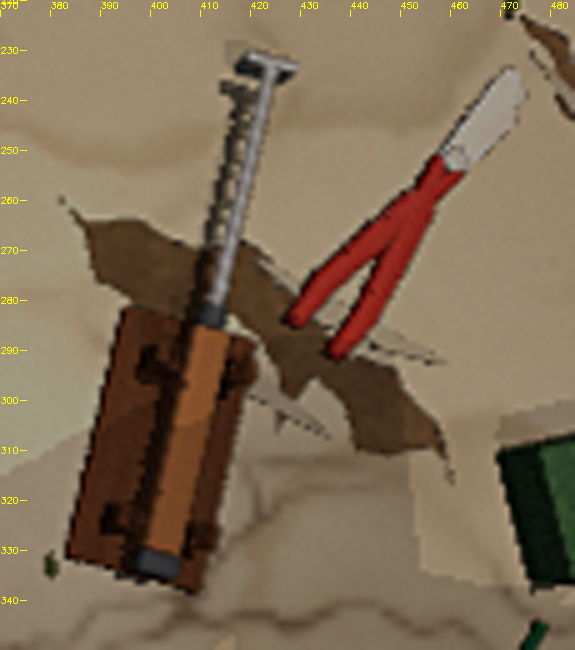

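View pics/t1r.png

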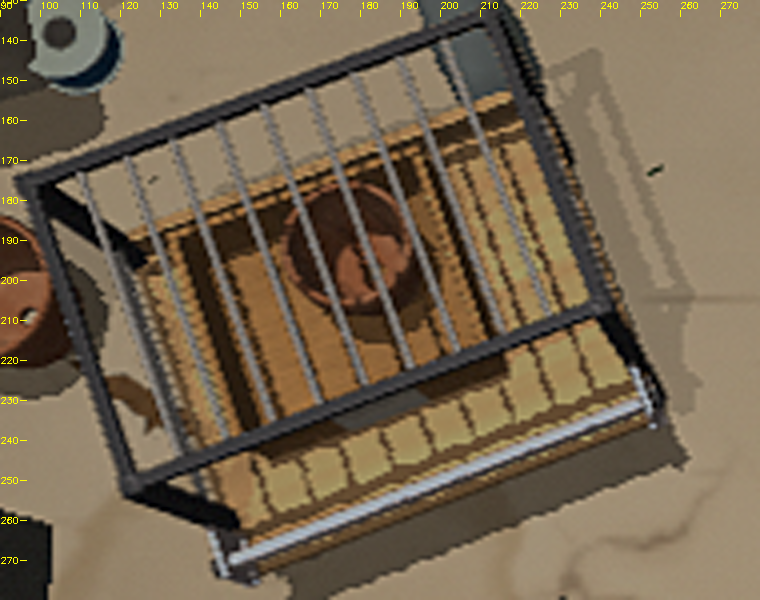

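View pics/s1c.png

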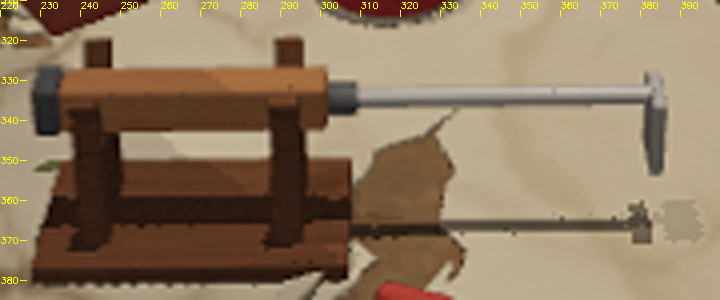

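View pics/s1r.png

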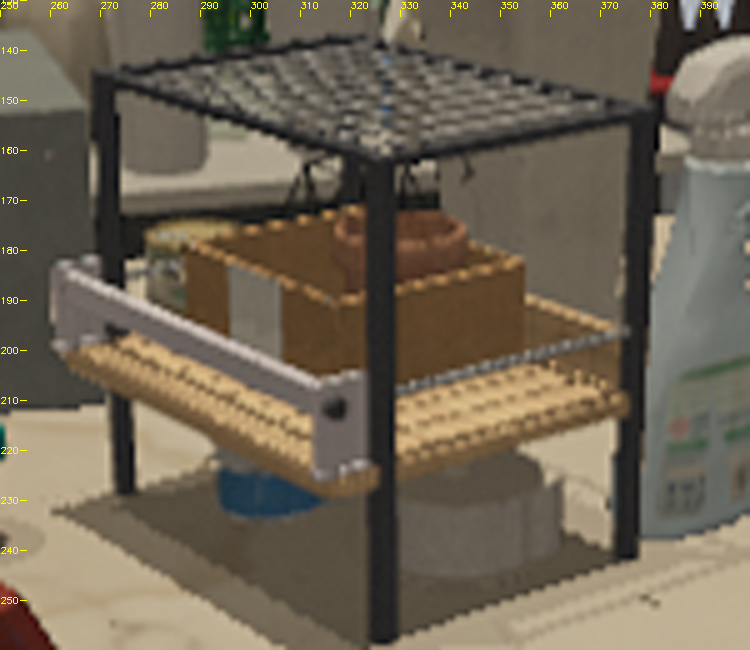

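```bash
python3 - <<'E'
from h import *
t=load("t1"); s=load("s1")
c4=lambda x0,y0,k,l:[(x0+a/k,y0+b/k) for a,b in l]
bd=c4(370,220,5,[(122,305),(65,558),(195,592),(257,340)])
B=np.array([atz(t,p,.010) for p in bd]); print("board",B.round(4)); 
print([np.linalg.norm(B[i]-B[(i+1)%4]).round(4) for i in range(4)], B.mean(0), )
for i,j in((1,0),(2,3)): d=B[j]-B[i]; print("yaw",np.arctan2(d[1],d[0]))
hd=c4(370,220,5,[(191,323),(231,330),(181,551),(143,545)])
H=np.array([atz(t,p,.077) for p in hd]);print("handle top",H.round(4))
d=(H[0]+H[1]-H[2]-H[3])/2; print("yaw",np.arctan2(d[1],d[0]),np.linalg.norm(d),H.mean(0))
pl=c4(370,220,5,[(238,62),(297,68)])
P=np.array([atz(t,p,.070) for p in pl]);print("plate",P.round(4),P.mean(0)); 
# handle axis from mid to plate
d=P.mean(0)-H.mean(0); print(np.arctan2(d[1],d[0]),np.linalg.norm(d))
# rail
R=np.array([atz(t,p,.146) for p in c4(90,130,4,[(231,562),(648,402)])]); d=R[1]-R[0]
print("rail",R.round(4),np.linalg.norm(d),"x-dir yaw",np.arctan2(d[1],d[0])+np.pi/2)
R=np.array([atz(t,p,.248) for p in c4(90,130,4,[(130,490),(605,300),(500,18),(30,182)])])
print("roof",R.round(4),[np.linalg.norm(R[i]-R[(i+1)%4]).round(4) for i in range(4)])
# carton top corners z=.16
S=c4(250,130,5,[(190,243),(333,300),(522,262),(370,208)])
R=np.array([atz(s,p,.160) for p in S]);print("carton side",R.round(4),[np.linalg.norm(R[i]-R[(i+1)%4]).round(4) for i in range(4)])
# rail in side
S=c4(250,130,5,[(57,265),(325,378)])
R=np.array([atz(s,p,.146) for p in S]);print("rail side",R.round(4))
E
```

```text
board [[ 0.5376 -0.2288  0.01  ]
 [ 0.4122 -0.196   0.01  ]
 [ 0.395  -0.2601  0.01  ]
 [ 0.5194 -0.2965  0.01  ]]
[np.float64(0.1296), np.float64(0.0664), np.float64(0.1296), np.float64(0.0701)] [ 0.46604265 -0.24532759  0.01      ]
yaw -0.2558067867567429
yaw -0.2844921633524035
handle top [[ 0.5233 -0.2504  0.077 ]
 [ 0.5198 -0.2695  0.077 ]
 [ 0.4161 -0.2414  0.077 ]
 [ 0.4191 -0.2236  0.077 ]]
yaw -0.25802964287611063 0.1074567777341947 [ 0.46956328 -0.24623312  0.077     ]
plate [[ 0.6512 -0.2799  0.07  ]
 [ 0.648  -0.3087  0.07  ]] [ 0.64958283 -0.29430922  0.07      ]
-0.2609699691664665 0.18646005249865627
rail [[0.555  0.3471 0.146 ]
 [0.6446 0.1154 0.146 ]] 0.24836679588933158 x-dir yaw 0.3686826224887523
roof [[0.5815 0.3665 0.248 ]
 [0.6798 0.1261 0.248 ]
 [0.8347 0.1844 0.248 ]
 [0.745  0.4273 0.248 ]] [np.float64(0.2597), np.float64(0.1655), np.float64(0.2589), np.float64(0.1744)]
carton side [[0.6245 0.3289 0.16  ]
 [0.6738 0.2023 0.16  ]
 [0.7904 0.239  0.16  ]
 [0.7421 0.3714 0.16  ]] [np.float64(0.1358), np.float64(0.1223), np.float64(0.141), np.float64(0.125)]
rail side [[0.5525 0.3552 0.146 ]
 [0.6487 0.1249 0.146 ]]
```

Emit:
servo_tool(steps=[0.06, 0.06, -0.04, 0, 0.1, 0.06, 0.12, -0.08, 0, 0.25, 0.06, 0.175, -0.12, 0, 0.4, 0.06, 0.23, -0.156, 0.01, 0.5, 0.06, 0.28, -0.19, 0.02, 0.543, 0.06, 0.33, -0.225, 0.035, 0.543, 0.06, 0.38, -0.259, 0.05, 0.543, 0.06, 0.38, -0.259, 0.05, 0.543, 0.06, 0.38, -0.259, 0.05, 0.543, 0.06, 0.38, -0.259, 0.05, 0.543], force=50)

```text
time: 1.5
position: [0.4664, -0.2469, 0.3549]
tool_rot: [0.991, -0.131, 0.0, 0.0]
ft_force: [-0.4, -0.5, -0.0]
grip_width: 0.0597
```

```bash
python3 - <<'E'
from h import *
snap("wrist","w2"); o=get_obs(); print(o["time"],o["position"],o["tool_rot"],o["grip_width"],o["ft_force"],o["moment"])
q=o["tool_rot"];print(2*np.arctan2(q[1],q[0]))
E
```

```text
1.55 [ 0.46620818 -0.24731059  0.35505675] [ 9.91347580e-01 -1.31262245e-01  2.35317882e-04  3.78353708e-04] 0.06014759857442629 [-0.54052775 -0.43602513 -0.15358647] [0.02152744 0.04256131 0.0741702 ]
-0.26328429572920514
```

View pics/w2.png

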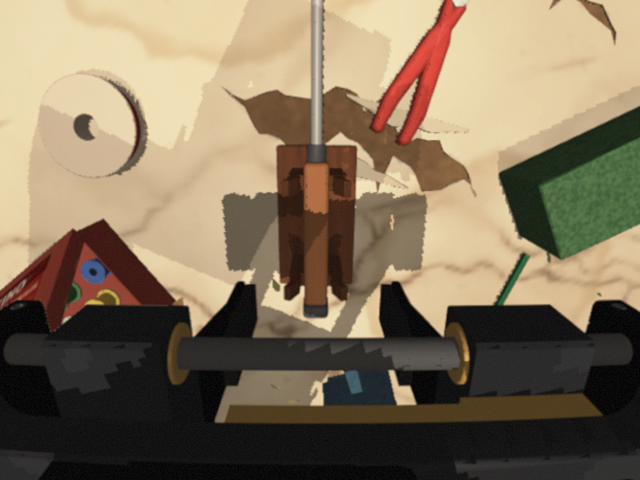

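```bash
python3 - <<'E'
from h import *
crop("w2",250,130,130,200,3.5,"w2c")
w=load("w2")
for p in [(316,163),(315.5,305),(317.5,40)]: print(atz(w,p,.077), atz(w,p,.07))
E
```

```text
[ 0.52221935 -0.26174996  0.077     ] [ 0.52149584 -0.26152799  0.07      ]
[ 0.41785785 -0.23304938  0.077     ] [ 0.41428657 -0.23204424  0.07      ]
[ 0.59652858 -0.28286334  0.077     ] [ 0.59783279 -0.2832175   0.07      ]
```

View pics/w2c.png

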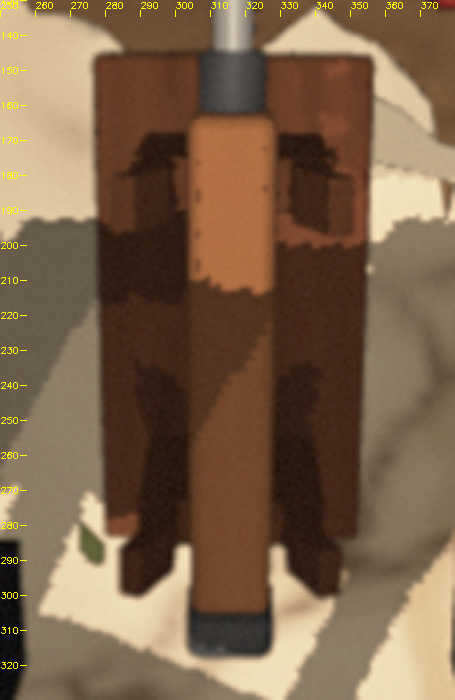

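Emit:
servo_tool(steps=[0.06, 0.002, 0, 0.06, 0.003, 0.06, 0.002, 0, 0.1, 0.003, 0.06, 0.002, 0, 0.125, 0.003, 0.06, 0.002, 0, 0.125, 0.003, 0.06, 0.002, 0, 0.125, 0.003, 0.01, 0.002, 0, 0.125, 0.003, 0.01, 0.002, 0, 0.125, 0.003, 0.01, 0.002, 0, 0.125, 0.003, 0.01, 0.002, 0, 0.125, 0.003, 0.01, 0.002, 0, 0.125, 0.003], force=55)

```text
time: 2.8
position: [0.4685, -0.2467, 0.2298]
tool_rot: [0.991, -0.132, -0.0, -0.0]
ft_force: [0.9, 1.9, 1.0]
grip_width: 0.0177
```

```bash
python3 - <<'E'
from h import *
snap("side","s3"); o=get_obs(); print(o)
crop("s3",200,250,220,150,3.6,"s3c")
E
```

```text
{'time': 2.85, 'q': array([-6.95921127e-01,  6.76714372e-01,  1.80614784e+00,  1.75490104e-04,
        6.58869935e-01,  1.13997357e+00]), 'joint_velocities': array([ 4.85461608e-04, -7.04349629e-04, -5.38544610e-05,  1.83573522e-03,
        3.83919262e-04,  1.04369874e-03]), 'joint_torque': array([-1.76613643e-01, -4.05464602e+01, -8.36699903e+00, -5.20982745e-02,
       -1.41297667e-01, -2.95034016e-02]), 'position': array([ 0.46852158, -0.24672508,  0.22977634]), 'tool_rot': array([ 9.91219035e-01, -1.32230164e-01, -3.02828639e-05, -8.26616212e-05]), 'ft_force': array([-0.43390333,  0.74318215,  2.5734287 ]), 'moment': array([ 0.14232277, -0.04585402, -0.04095291]), 'grip_width': 0.017378680523721653}
```

View pics/s3c.png

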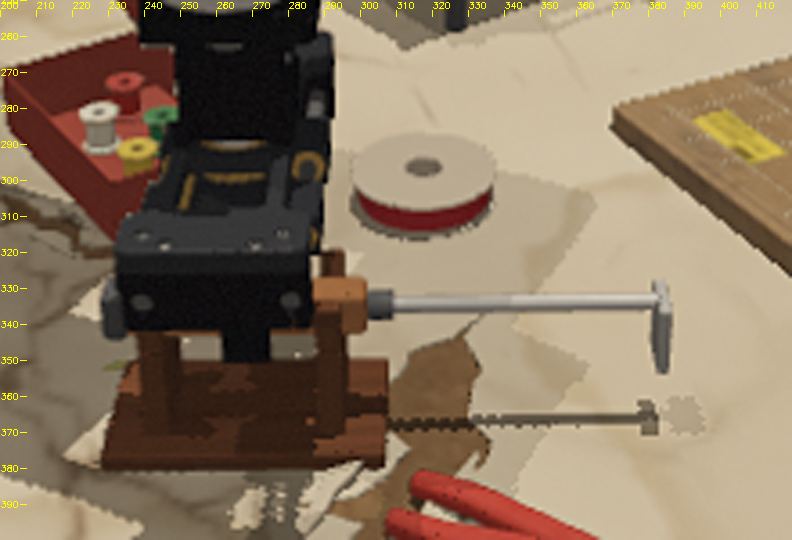

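Emit:
servo_tool(steps=[0.01, 0, 0, -0.03, 0, 0.01, 0, 0, -0.08, 0, 0.01, 0, 0, -0.13, 0, 0.01, 0, 0, -0.18, 0, 0.01, 0, 0, -0.18, 0])

```text
time: 3.48
position: [0.4693, -0.2474, 0.4135]
tool_rot: [0.991, -0.132, 0.004, 0.002]
ft_force: [0.4, -0.4, -2.9]
grip_width: 0.0177
```

```bash
python3 - <<'E'
from h import *
o=get_obs(); print(o["time"],o["position"],o["ft_force"],o["moment"],o["grip_width"])
crop("s1",280,165,80,50,10,"s1z")
crop("t1",115,170,110,85,7,"t1z")
E
```

```text
3.475 [ 0.469293   -0.2473509   0.41347843] [ 0.364487   -0.37553533 -2.91720319] [0.03643961 0.08209952 0.04460972] 0.017725571209680168
```

View pics/s1z.png

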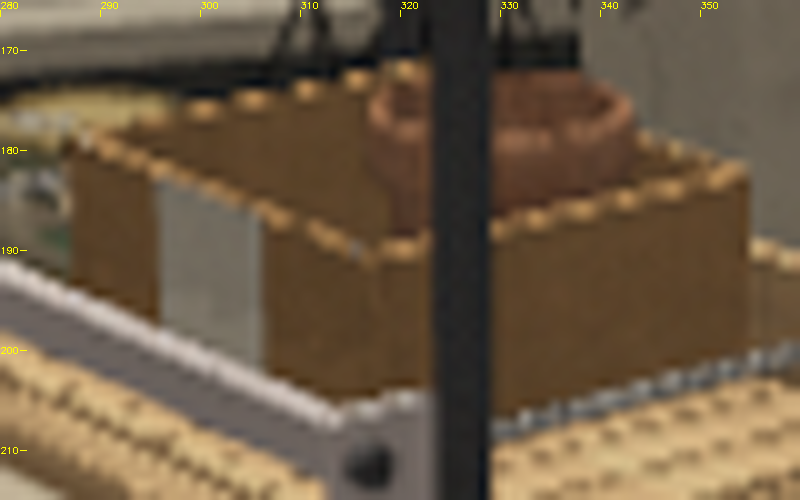

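View pics/t1z.png

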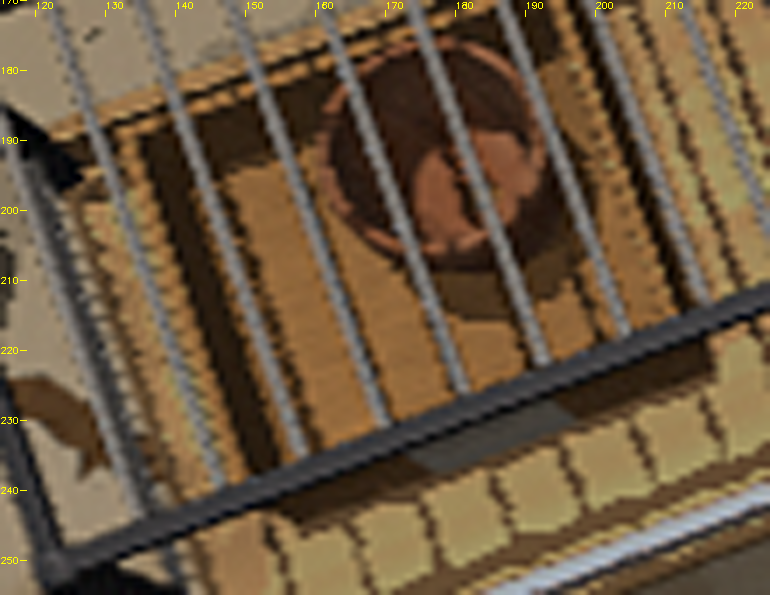

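```bash
cat > fit.py <<'E'
from h import *
from scipy.optimize import least_squares
t=load("t1"); s=load("s1")
cor=[(-65,75),(-65,-75),(65,-75),(65,75)]
sp=np.array([(286.5,178.8),(316.5,191),(354.7,182),(320.5,171.5)])
L=[(115+a/7,170+b/7) for a,b in [(150,165),(185,265),(235,430)]]
R=[(115+a/7,170+b/7) for a,b in [(585,40),(612,110),(642,180),(692,290)]]
def W(p,l):
    c,n=np.cos(p[2]),np.sin(p[2]); l=np.array(l,float)/1000
    return np.c_[p[0]+c*l[:,0]-n*l[:,1],p[1]+n*l[:,0]+c*l[:,1],l[:,2]]
def f(p):
    r=(proj(s,W(p,[(x,y,160) for x,y in cor]))-sp).ravel()
    out=list(r)
    for y,pts in((72.5,L),(-72.5,R)):
        a,b=proj(t,W(p,[(-65,y,160),(65,y,160)])); d=(b-a)/np.linalg.norm(b-a)
        for q in pts: e=np.array(q)-a; out.append(e[0]*d[1]-e[1]*d[0])
    return np.array(out)
S=least_squares(f,[.708,.285,.34],loss="soft_l1")
print(S.x,f(S.x).round(1)); p=S.x
print("lip",W(p,[(-62.5,0,160)]))
# rack fit: roof outer corners? rail line ends, shelf front corners
E
python3 fit.py; python3 - <<'E'
from h import *
crop("t1",130,215,140,70,5.5,"t1y")
crop("s1",245,175,90,60,8,"s1y")
E
```

```text
[0.70411553 0.28827329 0.38651148] [-1.9 -0.4  0.3 -0.1 -0.1 -0.1  0.6 -0.7 -0.2  0.1  1.6  0.1  0.2 -0.1
 -1. ]
lip [[0.64622617 0.26471332 0.16      ]]
```

View pics/t1y.png

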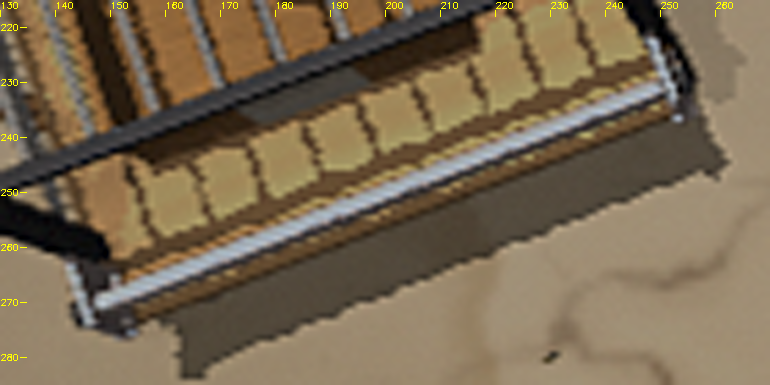

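View pics/s1y.png

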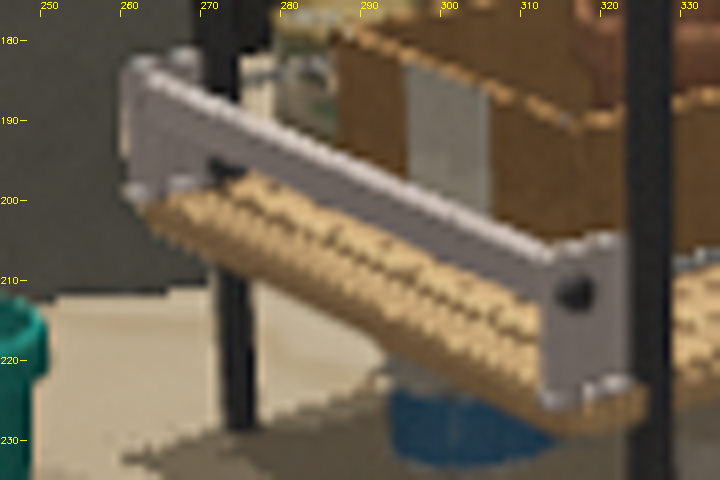

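```bash
cat >> fit.py <<'E'
A=atz(t,(158.2,246),.1);B=atz(t,(216.4,224.5),.1);d=B-A
print("front bottom",A,B,np.linalg.norm(d),"yaw",np.arctan2(d[1],d[0])+np.pi/2,"mid",(A+B)/2)
A=atz(t,(147.6,269.5),.146);B=atz(t,(250.9,231.4),.146);d=B-A
ry=np.arctan2(d[1],d[0])+np.pi/2
print("rail",A,B,np.linalg.norm(d),"yaw",ry,"mid",(A+B)/2)
def dist(P,y): return (P[0]-(A+B)[0]/2)*np.cos(y)+(P[1]-(A+B)[1]/2)*np.sin(y), -(P[0]-(A+B)[0]/2)*np.sin(y)+(P[1]-(A+B)[1]/2)*np.cos(y)
for z in [(158.2,246),(216.4,224.5)]: print(dist(atz(t,z,.1),ry))
print(dist(W(p,[(-62.5,0,160)])[0],ry))
S=[atz(s,q,.146) for q in [(263,184.2),(312.5,206.3)]]; d=S[1]-S[0]; print("rail side",S,np.arctan2(d[1],d[0])+np.pi/2)
# label centre front wall
print("pot",atz(t,(115+435/7,170+150/7),.175))
E
python3 fit.py
```

```text
[0.70411553 0.28827329 0.38651148] [-1.9 -0.4  0.3 -0.1 -0.1 -0.1  0.6 -0.7 -0.2  0.1  1.6  0.1  0.2 -0.1
 -1. ]
lip [[0.64622617 0.26471332 0.16      ]]
front bottom [0.6176135  0.34058478 0.1       ] [0.66825349 0.20555711 0.1       ] 0.14421123642549344 yaw 0.35880066316798453 mid [0.6429335  0.27307094 0.1       ]
rail [0.55730098 0.34755044 0.146     ] [0.64248734 0.11790852 0.146     ] 0.24493290177064328 yaw 0.3552178790926952 mid [0.59989416 0.23272948 0.146     ]
(np.float64(0.0541246260863632), np.float64(0.09495927573210843))
(np.float64(0.054641302702331675), np.float64(-0.04925103512201905))
(np.float64(0.05456334213553573), np.float64(0.013873084862459514))
rail side [array([0.55508915, 0.34200447, 0.146     ]), array([0.64164495, 0.12178967, 0.146     ])] 0.3745021471490424
pot [0.72946166 0.28047253 0.175     ]
```

Emit:
servo_tool(steps=[0.01, 0, -0.03, -0.04, 0, 0.01, -0.01, -0.08, -0.08, -0.07, 0.01, -0.02, -0.135, -0.087, -0.14, 0.01, -0.03, -0.19, -0.087, -0.23, 0.01, -0.04, -0.245, -0.087, -0.32, 0.01, -0.05, -0.3, -0.087, -0.41, 0.01, -0.06, -0.355, -0.087, -0.5, 0.01, -0.062, -0.41, -0.087, -0.57, 0.01, -0.062, -0.45, -0.087, -0.61, 0.01, -0.062, -0.471, -0.087, -0.63, 0.01, -0.062, -0.471, -0.087, -0.63, 0.01, -0.062, -0.471, -0.087, -0.63])

```text
time: 4.97
position: [0.5319, 0.2229, 0.4959]
tool_rot: [0.984, 0.181, -0.001, 0.001]
ft_force: [0.3, 0.2, -2.7]
grip_width: 0.0177
```

```bash
python3 - <<'E'
from h import *
snap("wrist","w4"); o=get_obs(); print(o["time"],o["position"],o["tool_rot"],o["ft_force"],o["moment"],o["grip_width"])
q=o["tool_rot"];print(2*np.arctan2(q[1],q[0]))
E
```

```text
5.025 [0.53198919 0.22264362 0.49625208] [ 9.83564623e-01  1.80554234e-01 -8.04055627e-04  3.92361585e-04] [-0.58372994 -0.10731732 -2.54709354] [ 0.02374781  0.03560981 -0.02359496] 0.01782826142979108
0.36309998216824496
```

View pics/w4.png

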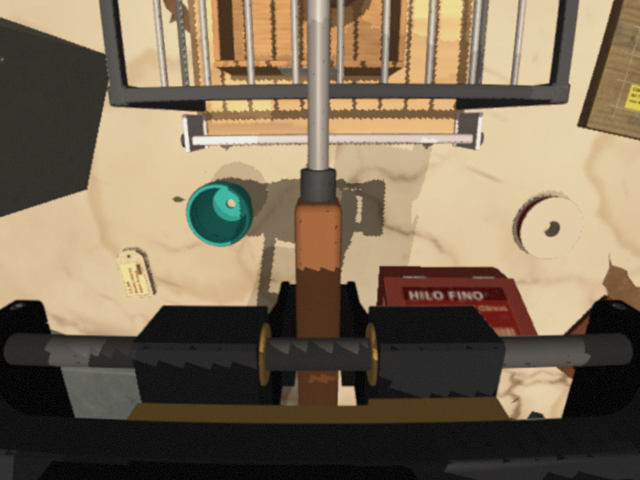

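```bash
python3 - <<'E'
from h import *
crop("w4",170,0,320,160,2.5,"w4c",20)
E
```

```text
(no output)
```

View pics/w4c.png

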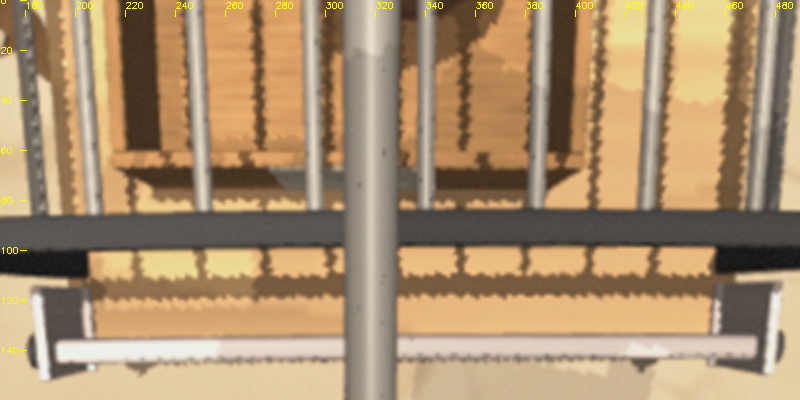

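```bash
cat > m.py <<'E'
from h import *
w=load("w4"); g=lambda a,b:(170+a/2.5,b/2.5)
def seg(n,a,b,z):
    A=atz(w,g(*a),z);B=atz(w,g(*b),z);d=B-A
    print(n,A.round(4),B.round(4),"len",np.linalg.norm(d).round(4),"mid",((A+B)/2).round(4),"yaw",(np.arctan2(d[1],d[0])+np.pi/2).round(4)); return (A+B)/2,np.arctan2(d[1],d[0])+np.pi/2
rr,y=seg("rail rear",(57,339),(755,333),.146)
rf,_=seg("rail front",(57,362),(755,356),.146)
cf,_=seg("carton front",(113,167),(583,168),.16)
ci,_=seg("carton inner",(120,150),(580,151),.16)
y=.363; u=np.array([np.cos(y),np.sin(y)]);v=np.array([-u[1],u[0]])
for n,P in (("rr",rr),("rf",rf),("cf",cf),("ci",ci)): print(n,(P[:2]-rr[:2])@u,(P[:2]-rr[:2])@v)
# bottom front edge
seg("bottom",(155,190),(545,188),.10)
seg("roof front",(0,247),(800,243),.248)
E
python3 m.py
```

```text
rail rear [0.5617 0.348  0.146 ] [0.6496 0.1228 0.146 ] len 0.2417 mid [0.6057 0.2354 0.146 ] yaw 0.3722
rail front [0.5542 0.3459 0.146 ] [0.6427 0.1192 0.146 ] len 0.2433 mid [0.5984 0.2325 0.146 ] yaw 0.3721
carton front [0.6212 0.3415 0.16  ] [0.6733 0.2028 0.16  ] len 0.1482 mid [0.6473 0.2721 0.16  ] yaw 0.3592
carton inner [0.6268 0.3409 0.16  ] [0.6776 0.2057 0.16  ] len 0.1444 mid [0.6522 0.2733 0.16  ] yaw 0.3593
rr 0.0 0.0
rf -0.007791795357393806 -8.013857226116835e-05
cf 0.051923895620147945 0.019581342241295856
ci 0.056914003247309136 0.018915288336357222
bottom [0.6207 0.3413 0.1   ] [0.6734 0.204  0.1   ] len 0.1471 mid [0.647  0.2726 0.1   ] yaw 0.3662
roof front [0.5928 0.3364 0.248 ] [0.6601 0.1622 0.248 ] len 0.1867 mid [0.6265 0.2493 0.248 ] yaw 0.3689
```

```bash
python3 - <<'E'
from h import *
w=load("w4"); P=np.array([.532,.2226]); u=np.array([np.cos(.363),np.sin(.363)])
for p,z in [((320,204),.343),((317.5,204),.343),((317.5,168),.340),((318,60),.336)]:
    d=atz(w,p,z)[:2]-P; print(d@u, d@[-u[1],u[0]])
w=load("w2"); P=np.array([.4685,-.2467]); u=np.array([np.cos(-.265),np.sin(-.265)])
for p,z in [((316,163),.077),((315.5,147),.076),((317.5,40),.07)]:
    d=atz(w,p,z)[:2]-P; print(d@u, d@[-u[1],u[0]])
E
```

```text
0.05545693240480732 -0.002045251923864875
0.055457548011194416 -0.0011405729396414986
0.0680238143341417 -0.0011502295708211605
0.10461364463049842 -0.001349475663881308
0.05578586176731161 -0.0004550076305941696
0.06644835395696153 -0.00010839098185135956
0.13438237516161808 -0.0013693105883480924
```

Emit:
servo_tool(steps=[0.01, -0.05, -0.005, 0, -0.004, 0.01, -0.1, -0.005, 0, -0.004, 0.01, -0.145, -0.005, 0.02, -0.004, 0.01, -0.145, -0.005, 0.06, -0.004, 0.01, -0.145, -0.005, 0.1, -0.004, 0.01, -0.145, -0.005, 0.117, -0.004, 0.01, -0.145, -0.005, 0.117, -0.004, 0.01, -0.145, -0.005, 0.117, -0.004])

```text
time: 6.02
position: [0.3954, 0.1764, 0.3807]
tool_rot: [0.983, 0.183, 0.001, 0.0]
ft_force: [-1.1, 0.1, -1.4]
grip_width: 0.0175
```

```bash
python3 - <<'E'
from h import *
snap("side","s5"); snap("top","t5"); o=get_obs(); print(o["time"],o["position"],o["tool_rot"],o["ft_force"],o["moment"],o["grip_width"])
q=o["tool_rot"];print(2*np.arctan2(q[1],q[0]))
crop("s5",180,120,220,140,3.6,"s5c");crop("t5",100,160,220,160,3.6,"t5c")
E
```

```text
6.125 [0.39535804 0.17667726 0.38086322] [9.83101505e-01 1.83056044e-01 1.38336707e-03 4.73713280e-05] [-0.76384061  0.12111119 -1.34389597] [-0.03954411 -0.02812771  0.02190355] 0.01735563225220575
0.36818861257032576
```

View pics/s5c.png

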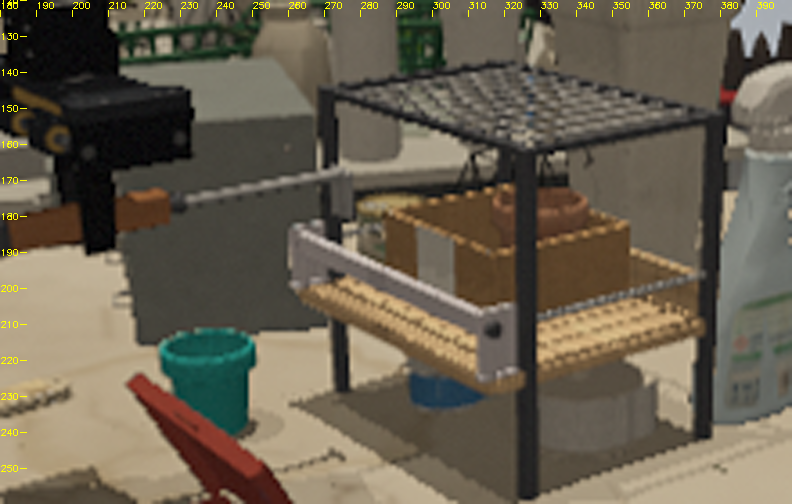

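View pics/t5c.png

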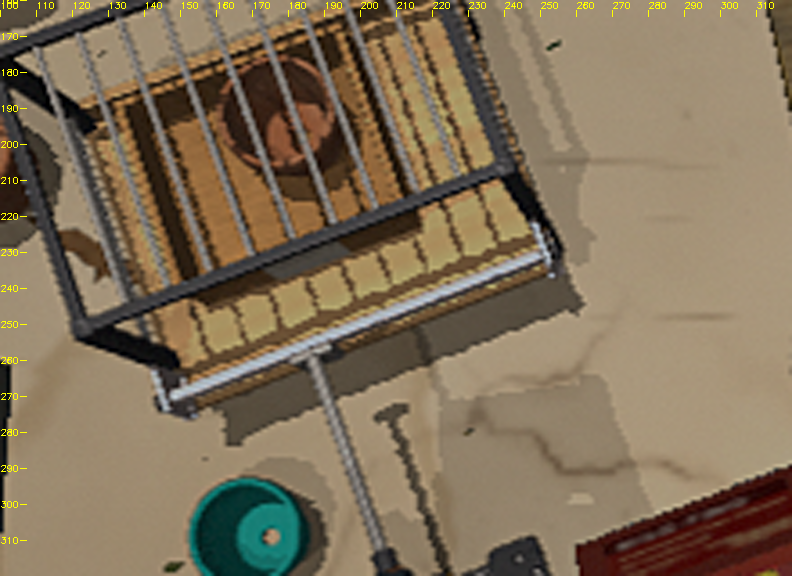

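```bash
python3 - <<'E'
from h import *
s=load("s5");t=load("t5"); P=np.array([.3954,.1766,.3808-.164]); y=.3682; u=np.array([np.cos(y),np.sin(y),0]);v=np.array([-u[1],u[0],0])
for n,a,b,z in [("tipL",.19,.013,-.032),("tipR",.19,-.013,-.032),("topL",.19,.013,.004),("topR",.19,-.013,.004),("handlefront",.055,0,0),("shank60%",.12,0,0)]:
    Q=P+a*u+b*v+[0,0,z]; print(n,proj(s,Q)[0].round(1),proj(t,Q)[0].round(1))
crop("s5",220,155,70,50,11,"s5z",5)
E
```

```text
tipL [271.9 178.4] [184.  262.3]
tipR [277.2 180.6] [195.4 258. ]
topL [271.2 164.9] [179.6 260.3]
topR [276.5 166.9] [191.4 255.8]
handlefront [225.4 176.3] [207.5 318.5]
shank60% [249.6 171.9] [197.  289.2]
```

View pics/s5z.png

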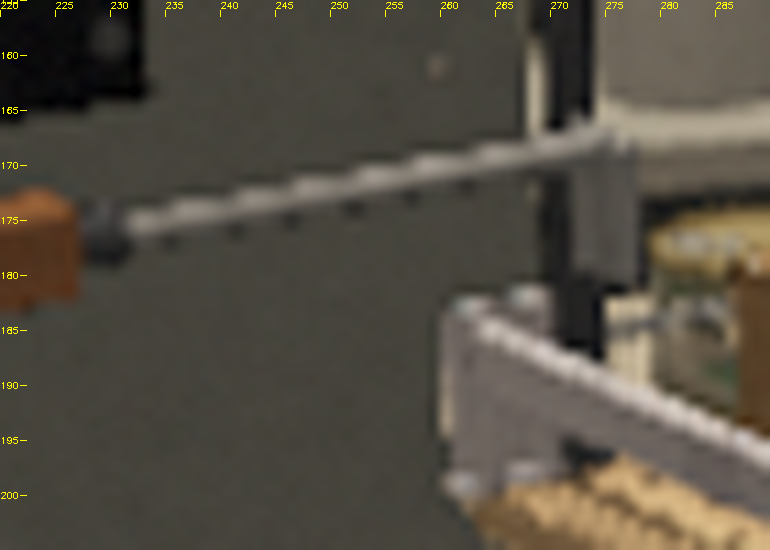

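Emit:
servo_tool(steps=[0.01, 0.03, 0.001, 0, 0, 0.01, 0.06, 0.001, 0, 0, 0.01, 0.085, 0.001, 0, 0, 0.01, 0.1, 0.001, 0, 0, 0.01, 0.1, 0.001, 0, 0, 0.01, 0.1, 0.001, 0, 0])

```text
time: 6.88
position: [0.4875, 0.2118, 0.3796]
tool_rot: [0.983, 0.183, -0.001, 0.0]
ft_force: [-0.3, -0.5, -1.7]
grip_width: 0.0176
```

```bash
python3 - <<'E'
from h import *
snap("side","s6"); snap("top","t6");snap("wrist","w6"); o=get_obs(); print(o["time"],o["position"],o["ft_force"],o["moment"],o["grip_width"])
q=o["tool_rot"];print(2*np.arctan2(q[1],q[0]))
crop("s6",260,150,110,70,7,"s6c");crop("t6",100,160,160,120,5,"t6c");crop("w6",170,0,320,160,2.5,"w6c",20)
E
```

```text
7.025 [0.48765504 0.21178367 0.37975673] [-0.16838507  0.58562528 -2.07628753] [0.0318788  0.00500257 0.01224886] 0.01721716673246972
0.36876200049221697
```

View pics/s6c.png

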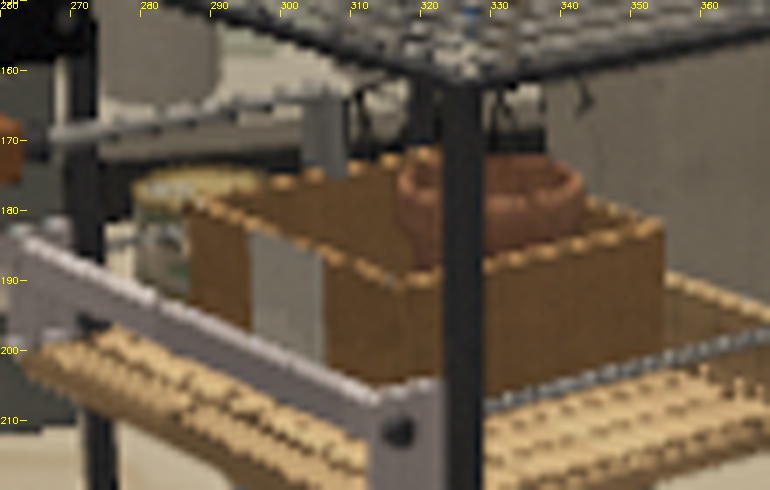

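View pics/t6c.png

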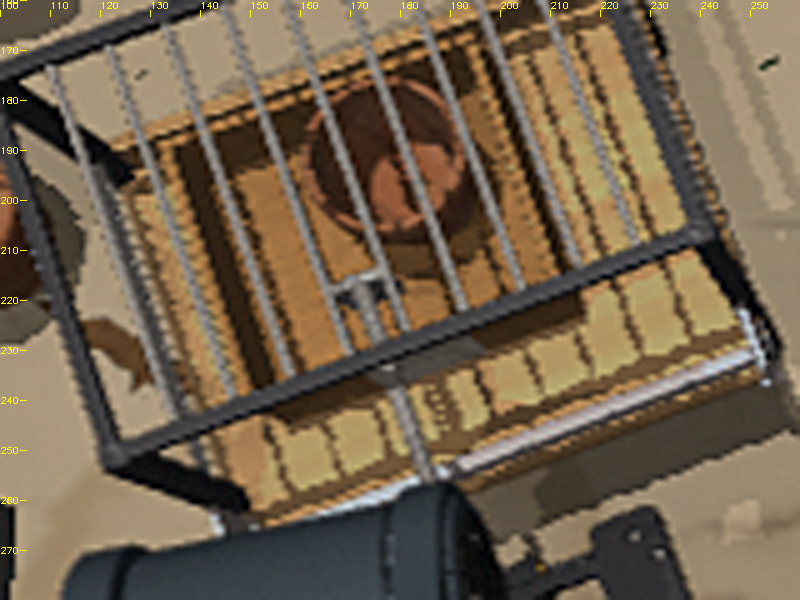

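View pics/w6c.png

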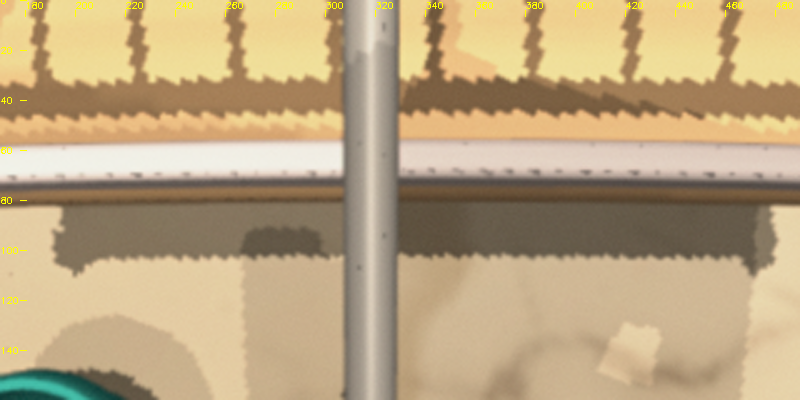

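Emit:
servo_tool(steps=[0.01, 0.001, 0, 0.015, 0, 0.01, 0.001, 0, 0.03, 0, 0.01, 0.001, 0, 0.042, 0, 0.01, 0.001, 0, 0.048, 0, 0.01, 0.001, 0, 0.048, 0, 0.01, 0.001, 0, 0.048, 0, 0.01, 0.001, 0, 0.048, 0])

```text
time: 7.9
position: [0.4896, 0.2124, 0.3322]
tool_rot: [0.983, 0.183, 0.001, -0.0]
ft_force: [0.9, 0.8, -2.2]
grip_width: 0.0172
```

```bash
cat > st.py <<'E'
from h import *
import sys
u=np.array([np.cos(.368),np.sin(.368),0])
o=get_obs(); print(o["time"],o["position"].round(4),"F",o["ft_force"].round(2),"M",o["moment"].round(2),"Fu",(o["ft_force"]@u).round(2),"s",(o["position"]@u).round(4),"yaw",2*np.arctan2(o["tool_rot"][1],o["tool_rot"][0]),o["grip_width"])
E
python3 st.py; python3 - <<'E'
from h import *
snap("side","s7"); snap("top","t7")
crop("s7",260,150,110,70,7,"s7c");crop("t7",100,160,160,120,5,"t7c")
E
```

```text
7.9 [0.4896 0.2124 0.3322] F [ 0.91  0.83 -2.19] M [-0.07 -0.03 -0.05] Fu 1.15 s 0.5333 yaw 0.3688688845921266 0.017232581634389118
```

View pics/s7c.png

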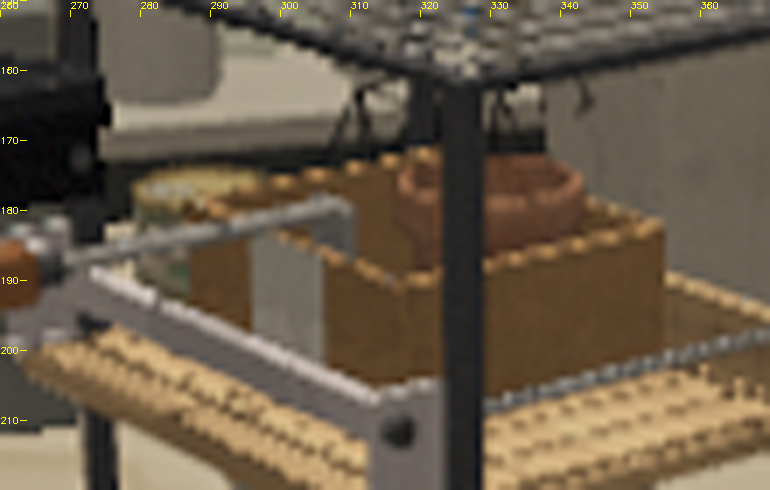

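View pics/t7c.png

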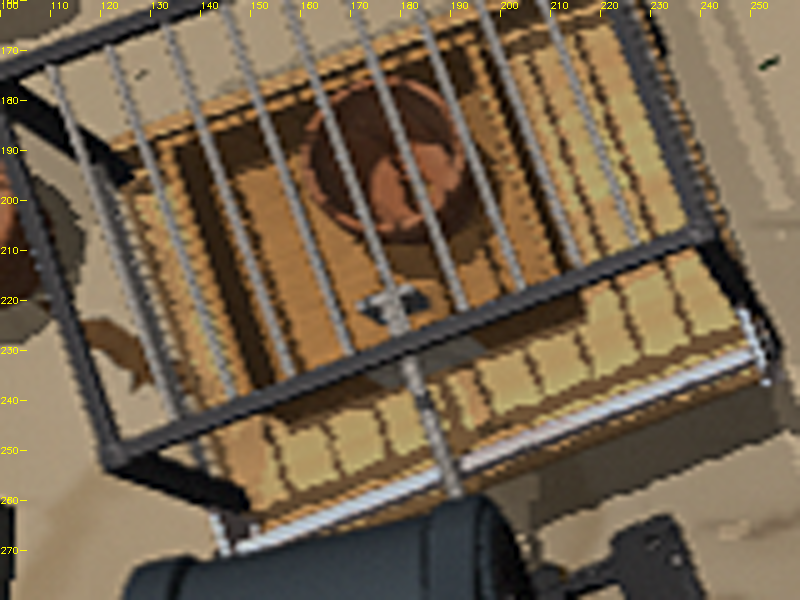

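Emit:
servo_tool(steps=[0.01, -0.004, 0, 0, 0, 0.01, -0.009, 0, 0, 0, 0.01, -0.013, 0, 0, 0, 0.01, -0.016, 0, 0, 0, 0.01, -0.02, 0, 0, 0, 0.01, -0.024, 0, 0, 0, 0.01, -0.024, 0, 0, 0])

```text
time: 8.88
position: [0.4666, 0.2036, 0.3317]
tool_rot: [0.983, 0.183, -0.0, 0.0]
ft_force: [0.2, 0.7, -2.5]
grip_width: 0.0174
```

```bash
python3 st.py;python3 st.py; python3 - <<'E'
from h import *
snap("side","s8")
crop("s8",260,150,110,70,7,"s8c")
E
```

```text
8.875 [0.4666 0.2036 0.3317] F [ 0.23  0.73 -2.54] M [-0.   -0.09 -0.03] Fu 0.48 s 0.5086 yaw 0.36880639240719854 0.01740257072790657
8.875 [0.4666 0.2036 0.3317] F [ 0.23  0.73 -2.54] M [-0.   -0.09 -0.03] Fu 0.48 s 0.5086 yaw 0.36880639240719854 0.01740257072790657
```

View pics/s8c.png

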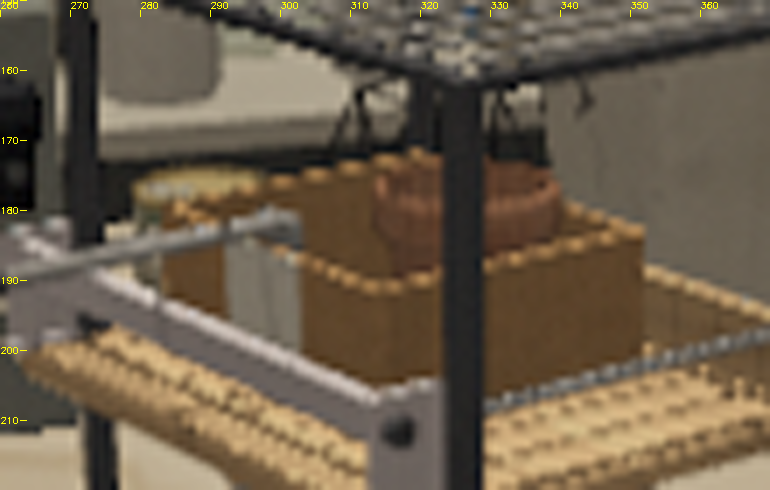

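Emit:
servo_tool(steps=[0.01, -0.003, 0, 0, 0, 0.01, -0.007, 0, 0, 0, 0.01, -0.011, 0, 0, 0, 0.01, -0.015, 0, 0, 0, 0.01, -0.019, 0, 0, 0, 0.01, -0.023, 0, 0, 0, 0.01, -0.027, 0, 0, 0, 0.01, -0.03, 0, 0, 0])

```text
time: 9.93
position: [0.4388, 0.1928, 0.3318]
tool_rot: [0.983, 0.183, 0.0, -0.0]
ft_force: [2.1, 1.4, -2.8]
grip_width: 0.0176
```

```bash
python3 st.py; python3 - <<'E'
from h import *
snap("side","s9"); snap("top","t9")
crop("s9",260,150,110,70,7,"s9c");crop("t9",100,160,160,120,5,"t9c")
E
python3 st.py
```

```text
9.925 [0.4388 0.1928 0.3318] F [ 2.12  1.38 -2.76] M [ 0.18 -0.32  0.03] Fu 2.48 s 0.4788 yaw 0.3687811393622549 0.01762625409929905
10.025 [0.4385 0.1928 0.3317] F [ 0.8   0.05 -1.94] M [ 0.06 -0.14 -0.02] Fu 0.77 s 0.4785 yaw 0.3688432993597016 0.017645565347261784
```

View pics/s9c.png

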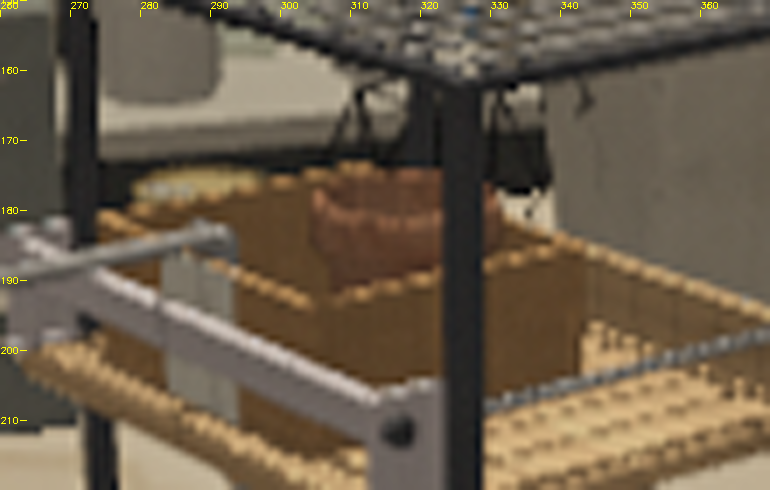

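View pics/t9c.png

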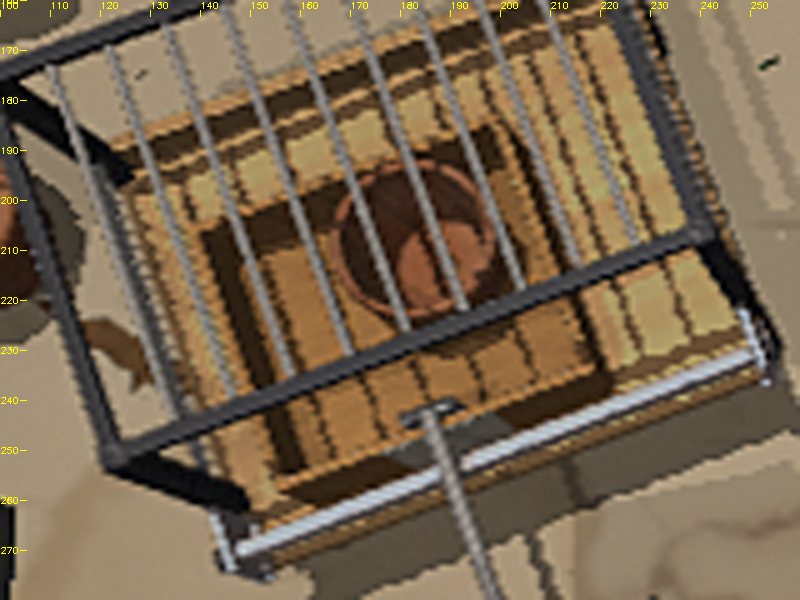

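Emit:
servo_tool(steps=[0.01, -0.002, 0, 0, 0, 0.01, -0.004, 0, 0, 0, 0.01, -0.005, 0, 0, 0, 0.01, -0.006, 0, 0, 0])

```text
time: 10.52
position: [0.4335, 0.1907, 0.3318]
tool_rot: [0.983, 0.183, 0.0, 0.0]
ft_force: [1.7, 1.0, -2.8]
grip_width: 0.0175
```

```bash
python3 st.py
```

```text
10.525 [0.4335 0.1907 0.3318] F [ 1.69  1.05 -2.81] M [ 0.14 -0.39  0.06] Fu 1.95 s 0.4731 yaw 0.36880071742412857 0.017546485690335074
```

Emit:
servo_tool(steps=[0.01, -0.0005, 0, 0, 0, 0.01, -0.001, 0, 0, 0])

```text
time: 10.78
position: [0.4326, 0.1904, 0.3318]
tool_rot: [0.983, 0.183, 0.0, -0.0]
ft_force: [1.6, 0.5, -2.8]
grip_width: 0.0174
```

```bash
python3 st.py
```

```text
10.775 [0.4326 0.1904 0.3318] F [ 1.56  0.54 -2.82] M [ 0.16 -0.34 -0.01] Fu 1.65 s 0.4721 yaw 0.36877739221862554 0.017419364471503457
```

Emit:
servo_tool(steps=[0.01, -0.0005, 0, 0, 0, 0.01, -0.001, 0, 0, 0])

```text
time: 11.02
position: [0.4316, 0.19, 0.3318]
tool_rot: [0.983, 0.183, 0.0, 0.0]
ft_force: [1.3, 1.0, -2.9]
grip_width: 0.0174
```

Emit:
servo_tool(steps=[0.01, -0.0005, 0, 0, 0, 0.01, -0.001, 0, 0, 0])

```text
time: 11.28
position: [0.4307, 0.1896, 0.3318]
tool_rot: [0.983, 0.183, 0.0, -0.0]
ft_force: [2.0, 0.6, -3.5]
grip_width: 0.0174
```

```bash
python3 st.py; python3 - <<'E'
from h import *
snap("top","t10")
crop("t10",140,210,120,65,6.5,"t10c")
E
```

```text
11.275 [0.4307 0.1896 0.3318] F [ 2.03  0.62 -3.47] M [ 0.08 -0.3  -0.  ] Fu 2.12 s 0.47 yaw 0.36879809486142573 0.017433095771734967
```

View pics/t10c.png

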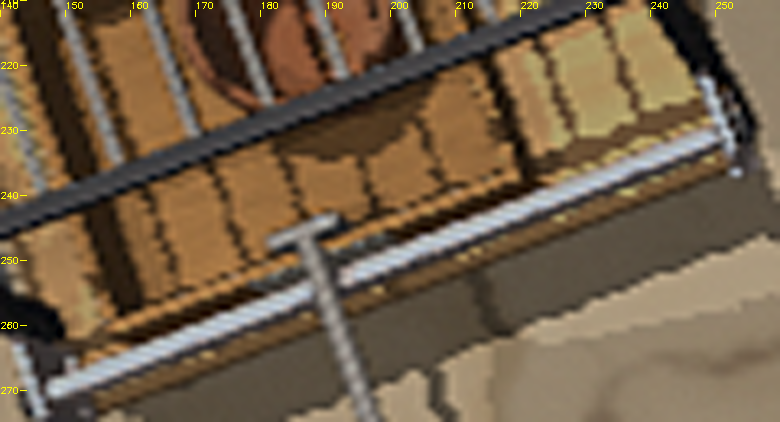

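Emit:
servo_tool(steps=[0.01, -0.0005, 0, 0, 0, 0.01, -0.001, 0, 0, 0])

```text
time: 11.58
position: [0.4297, 0.1893, 0.3318]
tool_rot: [0.983, 0.183, 0.0, -0.0]
ft_force: [2.1, 1.4, -3.1]
grip_width: 0.0177
```

Emit:
servo_tool(steps=[0.01, -0.0005, 0, 0, 0, 0.01, -0.001, 0, 0, 0])

```text
time: 11.82
position: [0.4288, 0.1889, 0.3317]
tool_rot: [0.983, 0.183, -0.0, 0.0]
ft_force: [2.8, 1.1, -2.9]
grip_width: 0.0175
```

Emit:
servo_tool(steps=[0.01, -0.0005, 0, 0, 0, 0.01, -0.001, 0, 0, 0])

```text
time: 12.08
position: [0.4282, 0.1886, 0.3319]
tool_rot: [0.983, 0.183, 0.001, -0.0]
ft_force: [3.8, 1.8, -2.8]
grip_width: 0.0173
```

Emit:
servo_tool(steps=[0.01, -0.0005, 0, 0, 0, 0.01, -0.001, 0, 0, 0])

```text
time: 12.32
position: [0.4278, 0.1884, 0.332]
tool_rot: [0.983, 0.183, 0.001, -0.0]
ft_force: [5.2, 2.7, -3.5]
grip_width: 0.0177
```

Emit:
servo_tool(steps=[0.01, -0.0005, 0, 0, 0, 0.01, -0.001, 0, 0, 0])

```text
time: 12.58
position: [0.4275, 0.1881, 0.3322]
tool_rot: [0.983, 0.183, 0.003, -0.0]
ft_force: [7.4, 3.3, -4.0]
grip_width: 0.0172
```

Emit:
servo_tool(steps=[0.01, -0.0005, 0, 0, 0, 0.01, -0.001, 0, 0, 0])

```text
time: 12.82
position: [0.4272, 0.1879, 0.3324]
tool_rot: [0.983, 0.183, 0.004, -0.0]
ft_force: [8.4, 3.6, -5.2]
grip_width: 0.0174
```

```bash
python3 st.py; python3 - <<'E'
from h import *
snap("top","t11");snap("side","s11")
crop("t11",140,210,120,65,6.5,"t11c");crop("s11",200,150,160,90,5,"s11c")
E
```

```text
12.825 [0.4272 0.1879 0.3324] F [ 8.4   3.56 -5.25] M [ 0.48 -1.13  0.05] Fu 9.12 s 0.4662 yaw 0.3686581362855748 0.017411576299492557
```

View pics/t11c.png

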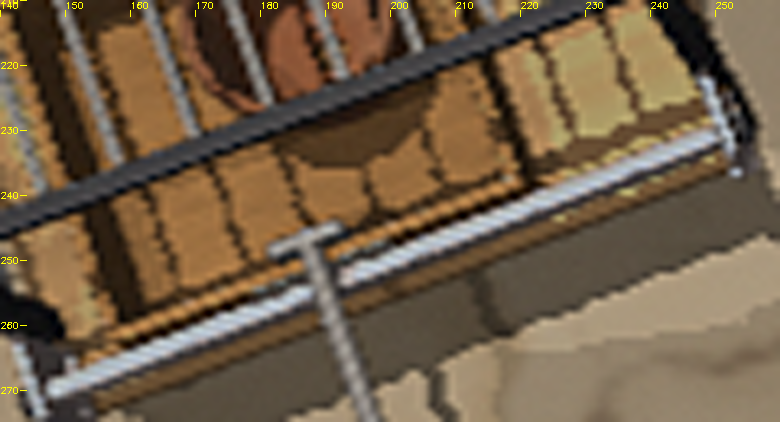

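View pics/s11c.png

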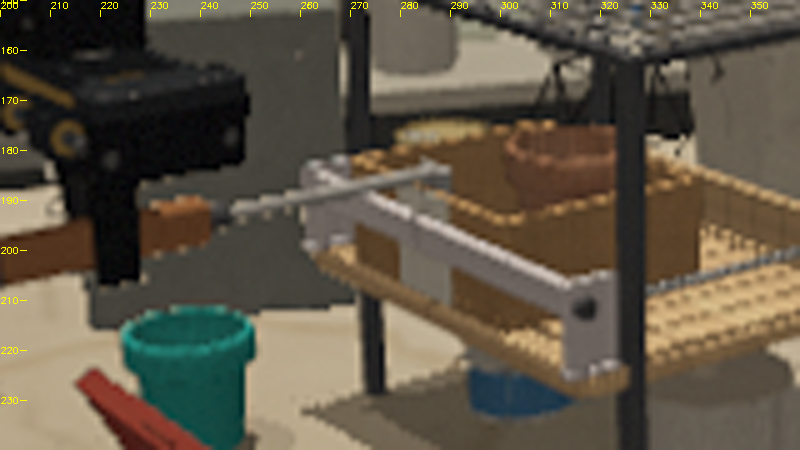

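Emit:
servo_tool(steps=[0.01, -0.0005, 0, 0.0004, 0, 0.01, -0.001, 0, 0.0008, 0, 0.01, -0.0015, 0, 0.0008, 0, 0.01, -0.002, 0, 0.0008, 0])

```text
time: 13.42
position: [0.4265, 0.1875, 0.3319]
tool_rot: [0.983, 0.183, 0.006, -0.0]
ft_force: [11.3, 5.6, -5.5]
grip_width: 0.0175
```

```bash
python3 st.py
```

```text
13.425 [0.4265 0.1875 0.3319] F [11.32  5.56 -5.49] M [ 0.76 -1.44  0.21] Fu 12.56 s 0.4654 yaw 0.36854178051703484 0.017467762855230235
```

Emit:
servo_tool(steps=[0.01, -0.0005, 0, 0.0002, 0, 0.01, -0.001, 0, 0.0003, 0, 0.01, -0.0014, 0, 0.0003, 0, 0.01, -0.0014, 0, 0.0003, 0])

```text
time: 13.92
position: [0.4261, 0.1872, 0.3319]
tool_rot: [0.983, 0.183, 0.007, -0.001]
ft_force: [10.8, 5.5, -6.5]
grip_width: 0.0175
```

Emit:
servo_tool(steps=[0.01, 0, 0, 0, 0, 0.01, 0, 0, 0, 0])

```text
time: 14.18
position: [0.4261, 0.1872, 0.3319]
tool_rot: [0.983, 0.183, 0.007, -0.001]
ft_force: [12.0, 6.5, -5.9]
grip_width: 0.0176
```

Emit:
servo_tool(steps=[0.01, -0.0004, 0, 0, 0, 0.01, -0.0008, 0, 0, 0, 0.01, -0.0008, 0, 0, 0])

```text
time: 14.55
position: [0.4258, 0.1871, 0.332]
tool_rot: [0.983, 0.183, 0.008, -0.001]
ft_force: [13.3, 6.1, -7.3]
grip_width: 0.0176
```

```bash
python3 st.py
```

```text
14.55 [0.4258 0.1871 0.332 ] F [13.31  6.06 -7.33] M [ 0.97 -1.78  0.23] Fu 14.59 s 0.4646 yaw 0.36842596079159756 0.017643425332653718
```

Emit:
servo_tool(steps=[0.01, 0, 0, 0, 0])

```text
time: 14.68
position: [0.4258, 0.1871, 0.332]
tool_rot: [0.983, 0.183, 0.008, -0.001]
ft_force: [13.2, 7.2, -5.6]
grip_width: 0.0175
```

Emit:
servo_tool(steps=[0.01, 0, 0, 0, 0])

```text
time: 14.8
position: [0.4258, 0.1871, 0.332]
tool_rot: [0.983, 0.183, 0.008, -0.001]
ft_force: [12.9, 6.4, -6.7]
grip_width: 0.0176
```

Emit:
servo_tool(steps=[0.01, -0.0002, 0, 0, 0, 0.01, -0.0002, 0, 0, 0, 0.01, -0.0002, 0, 0, 0, 0.01, -0.0002, 0, 0, 0, 0.01, -0.0002, 0, 0, 0, 0.01, -0.0002, 0, 0, 0, 0.01, -0.0002, 0, 0, 0, 0.01, -0.0002, 0, 0, 0, 0.01, -0.0002, 0, 0, 0, 0.01, -0.0002, 0, 0, 0])

```text
time: 16.05
position: [0.4258, 0.187, 0.3321]
tool_rot: [0.983, 0.183, 0.008, -0.001]
ft_force: [13.5, 6.1, -6.9]
grip_width: 0.0172
```

```bash
python3 st.py; python3 - <<'E'
from h import *
snap("top","t12");snap("side","s12");snap("wrist","w12")
crop("t12",140,210,120,65,6.5,"t12c");crop("s12",200,150,160,90,5,"s12c");crop("w12",170,0,320,160,2.5,"w12c",20)
E
python3 st.py
```

```text
16.05 [0.4258 0.187  0.3321] F [13.54  6.12 -6.93] M [ 0.99 -1.76  0.19] Fu 14.83 s 0.4646 yaw 0.36838360499860207 0.017180620363710597
16.2 [0.4258 0.187  0.3321] F [13.7   6.74 -6.4 ] M [ 1.03 -1.77  0.26] Fu 15.21 s 0.4646 yaw 0.36839280533432633 0.017253595556561602
```

View pics/t12c.png

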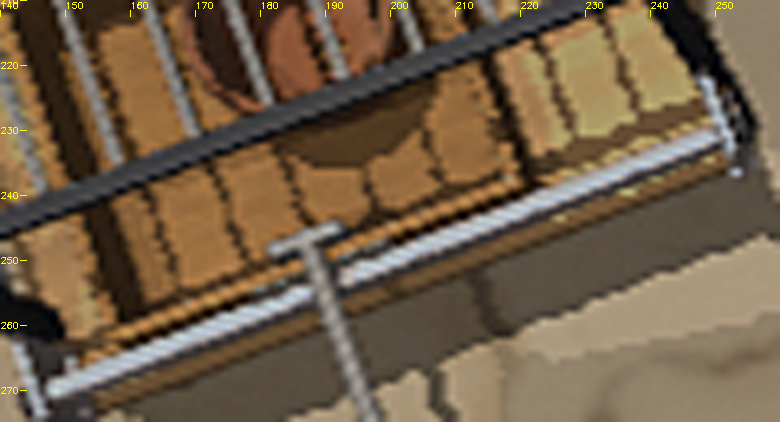

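View pics/s12c.png

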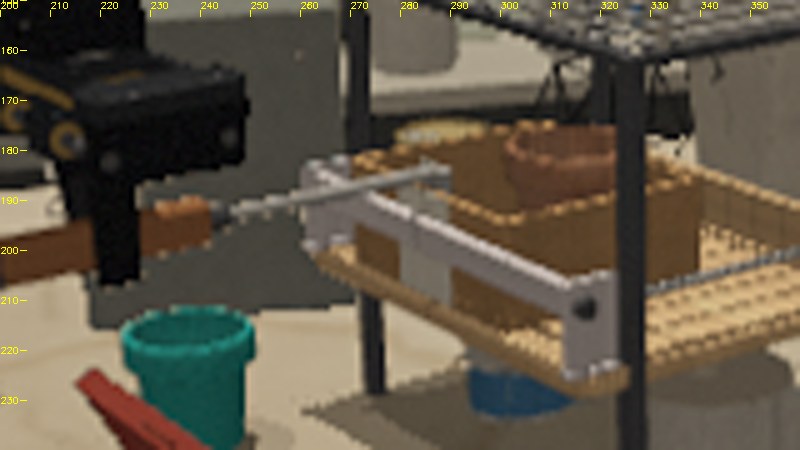

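View pics/w12c.png

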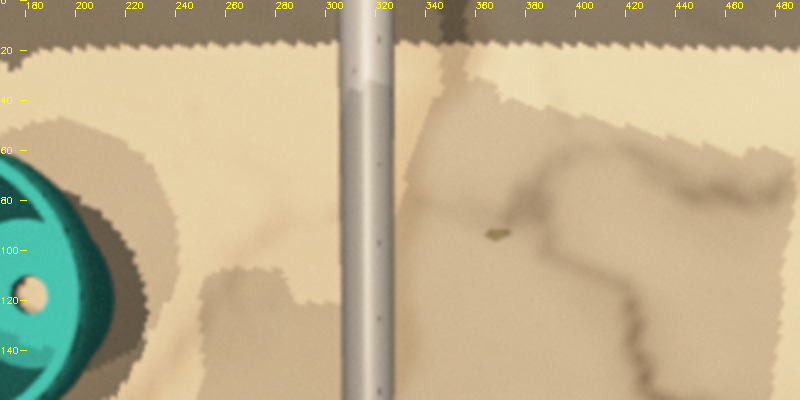

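Emit:
servo_tool(steps=[0.01, 0.002, 0, 0, 0, 0.01, 0.004, 0, 0, 0, 0.01, 0.006, 0, 0, 0, 0.01, 0.008, 0, 0, 0, 0.01, 0.01, 0, 0, 0, 0.01, 0.0125, 0, 0, 0, 0.01, 0.0125, 0, 0, 0])

```text
time: 17.08
position: [0.4322, 0.1903, 0.3304]
tool_rot: [0.983, 0.183, -0.001, 0.0]
ft_force: [-0.5, -0.0, -2.1]
grip_width: 0.0173
```

```bash
python3 st.py; python3 - <<'E'
from h import *
snap("top","t13");snap("side","s13")
crop("t13",140,210,120,65,6.5,"t13c");crop("s13",200,150,160,90,5,"s13c")
E
python3 st.py
```

```text
17.075 [0.4322 0.1903 0.3304] F [-0.48 -0.03 -2.12] M [-0.02  0.02 -0.02] Fu -0.46 s 0.4718 yaw 0.36885203088396584 0.01727186658139395
17.175 [0.4323 0.1903 0.3305] F [-0.03 -0.63 -2.42] M [-0.05 -0.04 -0.01] Fu -0.26 s 0.4718 yaw 0.36889658654541835 0.017736409395260996
```

View pics/t13c.png

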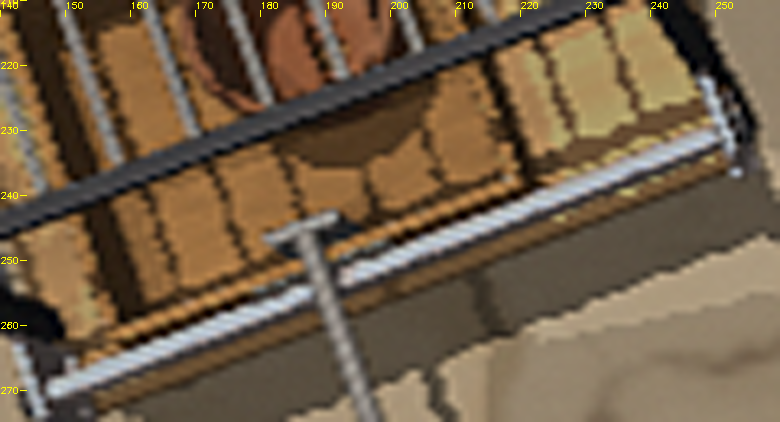

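View pics/s13c.png

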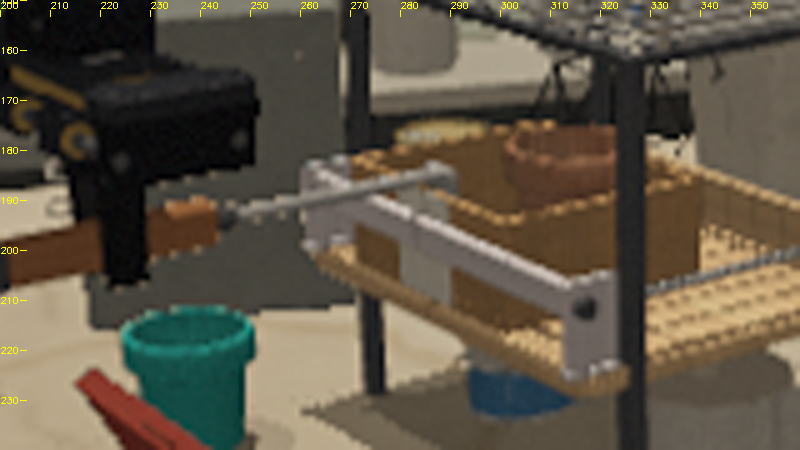

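Emit:
servo_tool(steps=[0.01, 0, 0, -0.012, 0, 0.01, 0, 0, -0.03, 0, 0.01, 0, 0, -0.045, 0, 0.01, 0, 0, -0.05, 0, 0.01, 0, 0, -0.05, 0])

```text
time: 17.8
position: [0.4325, 0.1904, 0.3811]
tool_rot: [0.983, 0.183, 0.0, 0.0]
ft_force: [-0.7, -0.0, -2.1]
grip_width: 0.0176
```

```bash
python3 st.py; python3 - <<'E'
from h import *
snap("top","t14");snap("side","s14")
crop("t14",140,210,120,65,6.5,"t14c");crop("s14",200,130,160,110,5,"s14c")
s=load("s14");t=load("t14");o=get_obs(); P=o["position"]-[0,0,.164]; y=.3688; u=np.array([np.cos(y),np.sin(y),0]);v=np.array([-u[1],u[0],0])
for n,a,b,z in [("tipL",.19,.013,-.032),("tipR",.19,-.013,-.032),("topL",.19,.013,.004),("topR",.19,-.013,.004),("handlefront",.055,0,0)]:
    Q=P+a*u+b*v+[0,0,z]; print(n,proj(s,Q)[0].round(1),proj(t,Q)[0].round(1))
E
python3 st.py
```

```text
17.8 [0.4325 0.1904 0.3811] F [-0.66 -0.03 -2.13] M [-0.04  0.01  0.02] Fu -0.63 s 0.4721 yaw 0.368794927549896 0.017575172988824817
tipL [284.8 176.1] [178.3 245.6]
tipR [290.1 178.2] [189.6 241.3]
topL [284.3 162.8] [173.7 243. ]
topR [289.7 164.7] [185.4 238.6]
handlefront [240.4 173.8] [201.4 300.6]
17.9 [0.4324 0.1903 0.3804] F [ 0.73 -0.19 -2.16] M [-0.02 -0.02 -0.02] Fu 0.61 s 0.4719 yaw 0.3687367572024646 0.017781684380425218
```

View pics/t14c.png

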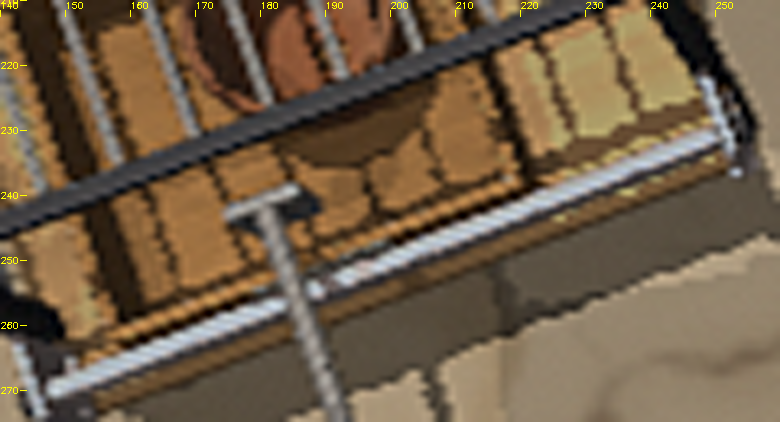

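View pics/s14c.png

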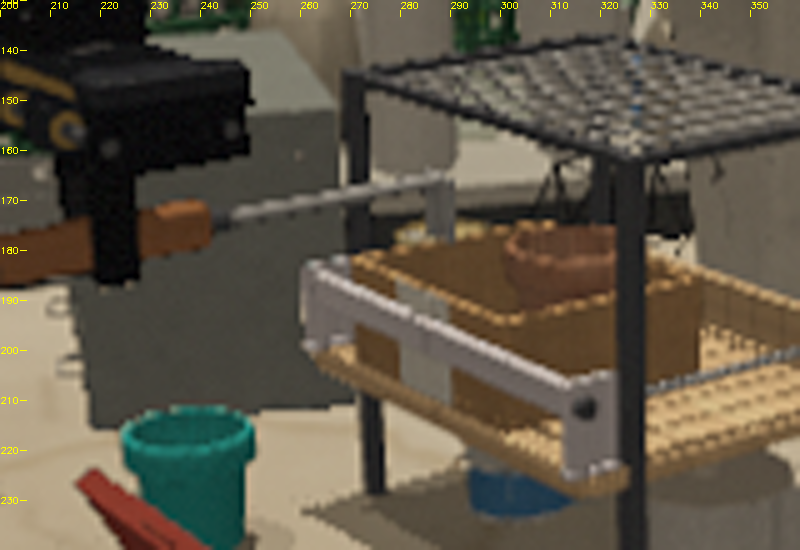

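Emit:
servo_tool(steps=[0.01, -0.02, 0, 0, 0, 0.01, -0.045, 0, 0, 0, 0.01, -0.055, 0, -0.01, 0, 0.01, -0.055, 0, -0.05, 0, 0.01, -0.055, 0, -0.1, 0, 0.01, -0.03, 0, -0.117, 0, 0.01, 0.02, 0, -0.117, 0, 0.01, 0.07, 0, -0.117, 0, 0.01, 0.1, 0, -0.117, 0, 0.01, 0.1, 0, -0.117, 0, 0.01, 0.1, 0, -0.117, 0])

```text
time: 19.27
position: [0.5255, 0.2264, 0.4974]
tool_rot: [0.983, 0.183, -0.001, 0.0]
ft_force: [-0.1, -0.6, -1.3]
grip_width: 0.0173
```

```bash
python3 st.py; python3 - <<'E'
from h import *
snap("wrist","w15")
crop("w15",170,0,320,160,2.5,"w15c",20)
E
python3 st.py
```

```text
19.275 [0.5255 0.2264 0.4974] F [-0.09 -0.63 -1.28] M [-0.06  0.08 -0.01] Fu -0.31 s 0.5717 yaw 0.36890156457930073 0.017341848280224465
19.325 [0.5252 0.2263 0.4976] F [ 0.31 -0.22 -2.29] M [-0.02 -0.02  0.02] Fu 0.21 s 0.5714 yaw 0.3687496155427839 0.01741959858312345
```

View pics/w15c.png

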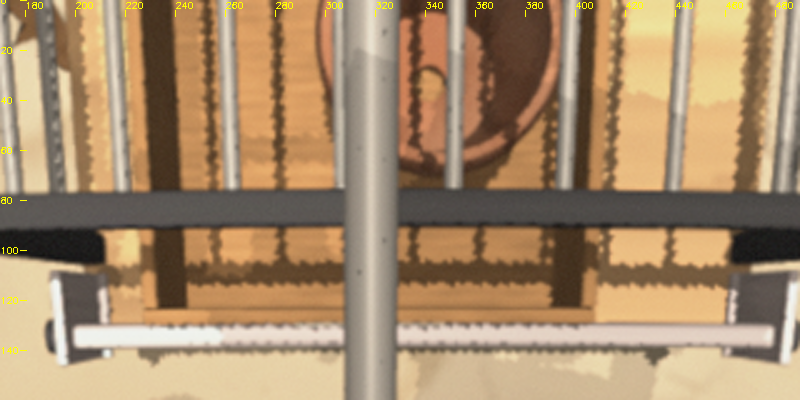

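```bash
sed 's/"w4"/"w15"/; /^rr,y/,$d' m.py > m2.py; cat >> m2.py <<'E'
rr,a=seg("rail rear",(75,325),(773,324),.146)
cf,b=seg("carton front",(143,322),(597,321.5),.16)
seg("inner",(187,308),(550,307.5),.16)
u=np.array([np.cos(.369),np.sin(.369)]);print((cf-rr)[:2]@u)
E
python3 m2.py
```

```text
rail rear [0.5613 0.3478 0.146 ] [0.6492 0.1222 0.146 ] len 0.2421 mid [0.6052 0.235  0.146 ] yaw 0.3714
carton front [0.572  0.3229 0.16  ] [0.626  0.1832 0.16  ] len 0.1498 mid [0.599  0.2531 0.16  ] yaw 0.3688
inner [0.5814 0.3107 0.16  ] [0.6244 0.1995 0.16  ] len 0.1192 mid [0.6029 0.2551 0.16  ] yaw 0.369
0.0007162045825083468
```

Emit:
servo_tool(steps=[0.01, -0.02, 0.03, 0, 0, 0.01, -0.04, 0.08, 0, 0.06, 0.01, -0.07, 0.13, 0, 0.14, 0.01, -0.095, 0.18, 0, 0.23, 0.01, -0.12, 0.23, 0, 0.32, 0.01, -0.145, 0.28, 0, 0.41, 0.01, -0.175, 0.33, 0, 0.5, 0.01, -0.2, 0.38, 0.02, 0.57, 0.01, -0.215, 0.41, 0.06, 0.62, 0.01, -0.223, 0.421, 0.1, 0.634, 0.01, -0.223, 0.421, 0.12, 0.634, 0.01, -0.223, 0.421, 0.12, 0.634])

```text
time: 20.82
position: [0.4685, -0.2462, 0.3766]
tool_rot: [0.991, -0.133, -0.002, -0.001]
ft_force: [-0.2, 0.0, -2.6]
grip_width: 0.0175
```

Emit:
servo_tool(steps=[0.01, 0, 0, 0, 0, 0.01, 0, 0, 0, 0])

```text
time: 21.08
position: [0.47, -0.2465, 0.3792]
tool_rot: [0.991, -0.132, 0.001, 0.001]
ft_force: [-0.1, -0.5, -2.6]
grip_width: 0.0171
```

```bash
python3 st.py; python3 - <<'E'
from h import *
o=get_obs();y=2*np.arctan2(o["tool_rot"][1],o["tool_rot"][0]); d=np.array([.4685,-.2467,.2298])-o["position"]
print("dx",d[0]*np.cos(y)+d[1]*np.sin(y),"dy",d[0]*np.sin(y)-d[1]*np.cos(y),"dz",-d[2],"turn",y+.2653)
snap("wrist","w16"); snap("side","s16"); crop("s16",190,210,220,175,3.6,"s16c")
P=o["position"]-[0,0,.164]; u=np.array([np.cos(y),np.sin(y),0]);v=np.array([-u[1],u[0],0])
for n,a,b,z in [("tipR",.19,-.013,-.032),("topR",.19,-.013,.004),("handlefront",.055,0,0),("shank",.12,0,0)]: print(n,proj(load("s16"),P+a*u+b*v+[0,0,z])[0].round(1))
E
```

```text
21.075 [ 0.47   -0.2465  0.3792] F [-0.14 -0.52 -2.57] M [ 0.03 -0.01 -0.01] Fu -0.32 s 0.3499 yaw -0.2645658771875869 0.01705004321182462
dx -0.0014140184738711435 dy 0.0005959157147504365 dz 0.1493966513448861 turn 0.000734122812413085
tipR [388.9 273.6]
topR [390.2 252.1]
handlefront [299.7 251.8]
shank [342.6 251.3]
```

View pics/s16c.png

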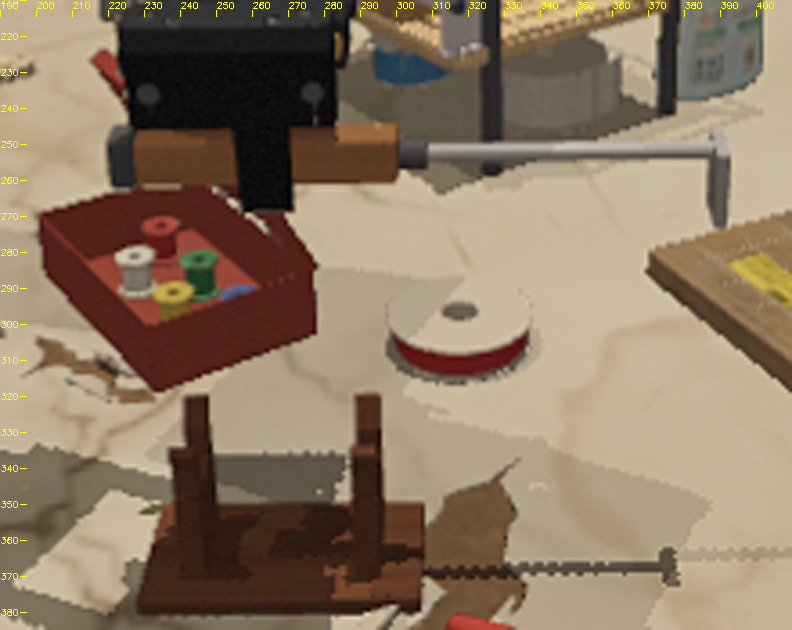

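View pics/w16.png

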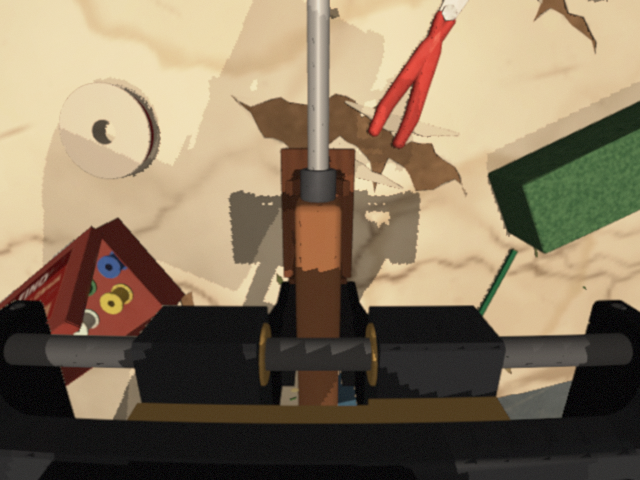

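Emit:
servo_tool(steps=[0.01, -0.001, 0.0005, 0.04, 0, 0.01, -0.001, 0.0005, 0.08, 0, 0.01, -0.001, 0.0005, 0.105, 0, 0.01, -0.001, 0.0005, 0.11, 0, 0.01, -0.001, 0.0005, 0.11, 0, 0.01, -0.001, 0.0005, 0.11, 0])

```text
time: 21.92
position: [0.4691, -0.2472, 0.269]
tool_rot: [0.991, -0.132, 0.001, 0.001]
ft_force: [-0.2, -0.3, -2.5]
grip_width: 0.0179
```

```bash
cat > c.py <<'E'
from h import *
o=get_obs();y=2*np.arctan2(o["tool_rot"][1],o["tool_rot"][0]); d=np.array([.4685,-.2467,.2298])-o["position"]
print(o["time"],o["ft_force"].round(2),"dx",(d[0]*np.cos(y)+d[1]*np.sin(y)).round(4),"dy",(d[0]*np.sin(y)-d[1]*np.cos(y)).round(4),"dz",-d[2].round(4),"turn",(y+.2653).round(4))
E
python3 c.py
```

```text
21.925 [-0.2  -0.32 -2.54] dx -0.0007 dy -0.0003 dz 0.0392 turn 0.0003
```

Emit:
servo_tool(steps=[0.01, -0.0005, -0.0002, 0.015, 0, 0.01, -0.0005, -0.0002, 0.028, 0, 0.01, -0.0005, -0.0002, 0.034, 0, 0.01, -0.0005, -0.0002, 0.037, 0, 0.01, -0.0005, -0.0002, 0.0385, 0, 0.01, -0.0005, -0.0002, 0.0385, 0, 0.01, -0.0005, -0.0002, 0.0385, 0])

```text
time: 22.8
position: [0.4679, -0.2463, 0.2297]
tool_rot: [0.991, -0.132, -0.0, -0.0]
ft_force: [-2.3, 1.2, 6.6]
grip_width: 0.0176
```

```bash
python3 c.py; python3 - <<'E'
from h import *
snap("side","s17"); crop("s17",190,250,220,140,3.6,"s17c")
E
python3 c.py
```

```text
22.8 [-2.34  1.17  6.61] dx 0.0006 dy 0.0002 dz -0.0001 turn 0.0002
22.85 [-2.87  1.57  6.04] dx 0.0006 dy 0.0002 dz -0.0 turn 0.0002
```

View pics/s17c.png

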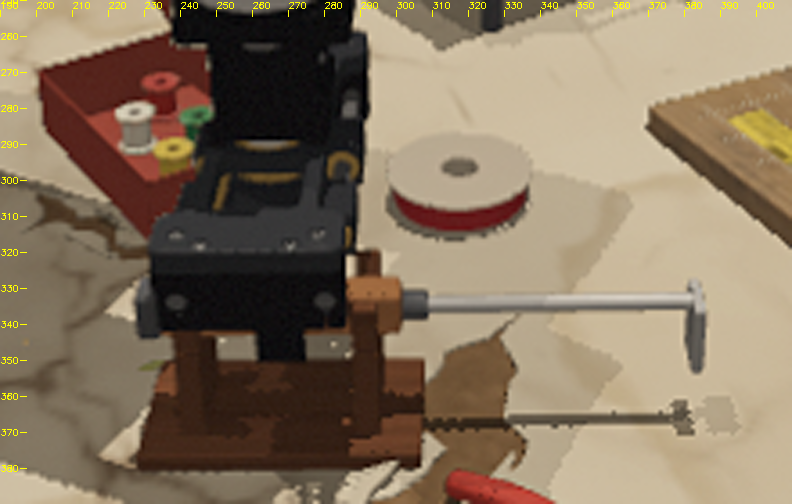

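Emit:
servo_tool(steps=[0.01, 0.0006, 0, -0.0004, 0, 0.02, 0.0006, 0, -0.0004, 0, 0.03, 0.0006, 0, -0.0004, 0, 0.055, 0.0006, 0, -0.0004, 0, 0.055, 0.0006, 0, -0.0004, 0, 0.055, 0.0006, 0, -0.0004, 0])

```text
time: 23.6
position: [0.4688, -0.2467, 0.2295]
tool_rot: [0.991, -0.132, 0.0, 0.0]
ft_force: [-0.2, -1.2, -0.0]
grip_width: 0.0503
```

Emit:
servo_tool(steps=[0.055, 0, 0, -0.02, 0, 0.055, 0, 0, -0.06, 0, 0.055, 0, 0, -0.12, 0, 0.055, 0, 0, -0.18, 0, 0.055, 0, 0, -0.18, 0])

```text
time: 24.22
position: [0.4698, -0.2474, 0.4147]
tool_rot: [0.991, -0.132, 0.005, 0.003]
ft_force: [-0.7, 0.0, -0.3]
grip_width: 0.0549
```

```bash
python3 c.py; python3 - <<'E'
from h import *
snap("side","s18"); crop("s18",220,310,180,75,4,"s18c"); snap("top","t18"); snap("wrist","w18"); crop("t18",90,130,190,150,4,"t18c")
E
```

```text
24.225 [-0.66  0.05 -0.34] dx -0.0015 dy -0.0004 dz 0.1849 turn 0.0003
```

View pics/s18c.png

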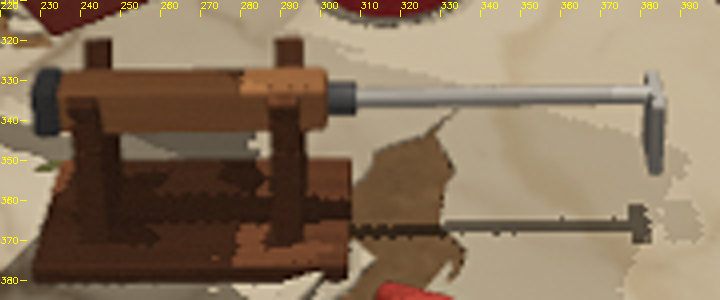

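View pics/s18.png

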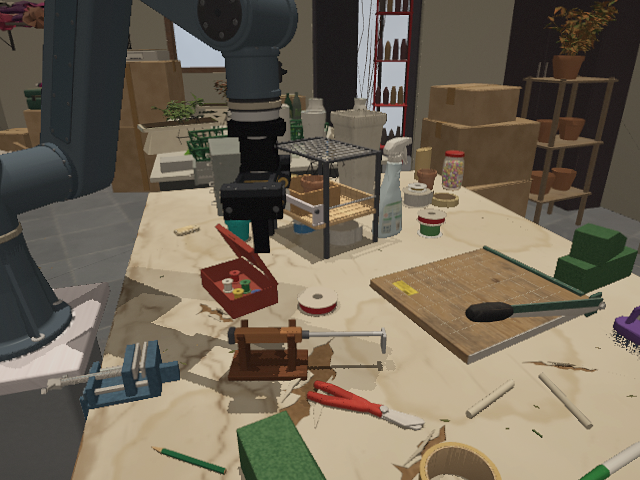

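View pics/w18.png

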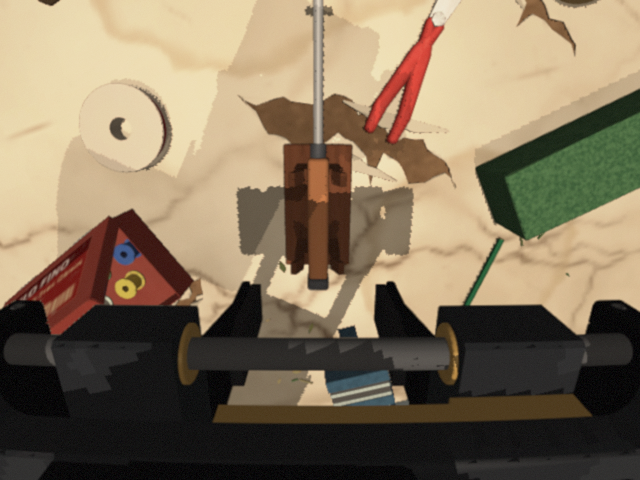

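View pics/t18c.png

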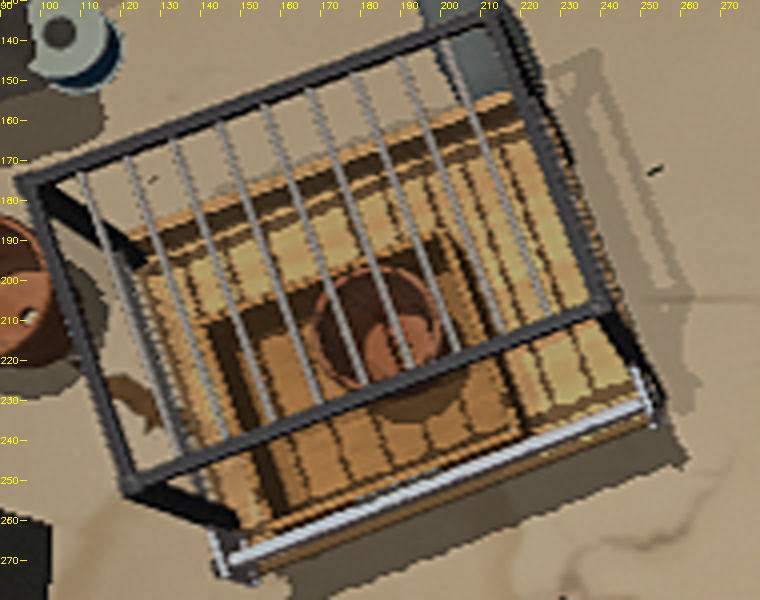

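The side crop shows the hook in its cradle exactly as in the first picture, with the plate tip at about (382,353). The top crop shows the carton against the rail with the pot upright, and the bystanders have not moved. The arm is clear of everything, so I'm handing in.

Emit:
servo_tool(steps=[0.055, 0, 0, 0, 0, 0.055, 0, 0, 0, 0])

```text
time: 24.62
position: [0.4685, -0.2466, 0.408]
tool_rot: [0.991, -0.132, -0.001, -0.001]
ft_force: [-0.1, -1.3, -0.8]
grip_width: 0.0549
```

```bash
python3 -c "
from rig import *
print(hand_in())"
```

```text
the job is handed in; nothing more can be done
None
```

The carton is on the stop rail, the hook is back in its cradle, and the job was handed in at about 24.6 s.

- **Pull:** I dragged the carton about 55 mm at roughly 2 N until I felt the rail. I then raised the pull and held it at 14.3–15.2 N for about 1.5 s. The largest total pull on the carton I read was about 16 N, including roughly 4–5 N of vertical friction at the hook. I read force only between moves, not continuously.
- **Unhooking:** I eased the load off, moved the hook about 5 mm clear of the carton wall, then lifted it out. The carton did not move in the pictures.
- **Carton position:** The wrist camera put the carton front within about 1 mm of the rail's rear face and about 0.003 rad off parallel to it. Both figures are within the camera calibration error. The pot looks upright.
- **Hook:** It went down about 0.6 mm from where I picked it up, pressing the cradle with about 8 N, and looks the same in the side picture as at the start.
- **Other things:** The bystanders and the turquoise pot look unmoved.

No check failed or disagreed. My first estimate of the carton's position from the top and side cameras was about 10 mm off sideways, and I corrected it with the wrist camera before hooking.

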